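Pack square-flanged bulkhead fittings head-to-tail in their storage tray

TASK

Pack the three hat-shaped bulkhead fittings into the long bay of the blue tray in one tight row, alternately up and down: the two that stand on their flanges go in flange-down against the two ends of the bay, and the one lying on its side goes in between them upside down, barrel to the tray floor. Each must sit flat on the floor of the bay; set the fittings down rather than dropping them, and leave the screwdriver, the jar and the seal ring where they are.

Things in the scene. Friction and masses are not known exactly. Their poses are not given: they have to be found in the camera images.
- fit_a_mid (a point): Middle of an aluminium hat-shaped fitting, 120 g, starting flange-down on the bench: square flange 56 x 56 x 7 mm thick, solid round barrel 34 mm in diameter centred on it, 42 mm tall overall; 2 mm chamfer on the barrel's end. The point is on the axis, 21 mm from the flange's face and from the barrel's end. z points from flange to barrel, x and y are square to the flange's edges.
- fit_b_mid (a point): Middle of a second, identical fitting that also starts standing flange-down; same axes.
- fit_c_mid (a point): Middle of a third, identical fitting, same axes, that starts lying on its side, stably, on one flange edge and the rim of its barrel: z (flange to barrel) points sideways and 18 degrees below level, y points down (18 degrees off), x is level along the flange edge it lies on. The flange's centre is 17.5 mm from the point towards -z.
- bay (a point): Centre of the floor of the long bay of the blue tray, 3 mm above the bench; fixed, its place and yaw vary. The bay is 149 mm long (point's y) by 59 mm wide (x), walls 5 mm thick, 8 mm above its floor. Three fittings fit with 3 mm to spare, outer ones against the ends; the middle one's flange lies between the outer barrels, so it goes in last. Low small bays on the -x side, out to 74 mm.
- driver: Screwdriver with a red handle, 160 mm long, lying on the bench; origin under its middle, handle towards -x. Not to be disturbed.
- jar: Small closed amber jar with a black cap, 48 mm in diameter, 45 mm tall, standing; origin at the centre of its underside. Not to be disturbed.
- seal_carrier: Steel seal ring, 52 mm outside, 38 mm inside, 8 mm high, lying flat; origin at the centre of its underside. Not to be disturbed.
There are look-alikes about, which are no part of the job. What is shaped like the part that bears fit_b_mid but turquoise is not meant.

How it is judged:
By the outcome, as a careful person would: the job done as asked, in the order asked, and still so for the second after the job is handed in, with the robot touching nothing.
It also fails if it takes over 70 s, if anything falls off the work surface, if the arm or the gripper's body presses on something with over 40 N, if the wrist force passes 120 N, or if a joint passes its speed limit or range.

ROBOT

A 6-joint arm with a two-finger parallel gripper is mounted at the origin on the work surface. World frame = base frame: x ahead of the robot, y to its left, z up, the work surface at z = 0. Lengths are in mm, angles in degrees, forces in N, time in s.
With the tool pointing down it reaches from about 325 to 1000 mm from the base axis. Payload 5.1 kg.
Tool frame: the origin (TCP) lies at the very end of the fingers, on their centre line; the grasp point (between the pads) lies grip_depth behind it (grip_depth is the distance from the TCP to the grasp point, in mm); x points along the fingers, z is the direction in which the jaws open and shut, and the axes are right-handed (so a half turn about x gives the same grasp; the last joint's range is limited). The gripper opens to 85 mm and grips with 20 to 120 N. Pads are 22 mm wide; open, the fingers measure 114 mm over their backs; the gripper's body (76 mm by 85 mm) begins 54 mm behind the grasp point. The pads swing forward as they close: fully open they stand 13 mm farther back than shut.
Start: joints at [67.288, 7.093, 94.555, -0, 78.352, -4.733], TCP at [200.66, 618.24, 231.322] pointing down, gripper open.
Joint ranges: [-149.61, 149.61], [-58.7, 133.49], [1.44, 155.28], [-77.14, 257.14], [18.33, 153.61], [-166.67, 166.67]. Speed limits (degrees/s): [147.25, 147.25, 180, 180, 180, 180].

INTERFACE

Orientations are given as [roll, pitch, yaw] about the fixed x, y, z axes, in that order (R = Rz(yaw) Ry(pitch) Rx(roll)).
In Python, from cell import state, read_camera, job_done, grip_depth gives the robot as it stands. The module is installed in compiled form; this text tells all that it offers.
- The arm moves only by the shell command python3 -m handwheel 'ROWS' [OPENING]. ROWS is JSON, a list of rows, each a list of 2 entries, a list of its own where there are three numbers: the shift along the world's x, y, z normalised to -1 to 1, where 1 is 2.5 cm, then the turn, a rotation vector about the world's x, y, z normalised to -1 to 1, where 1 is 6 degrees. In form: [[[tx, ty, tz], [wx, wy, wz]], ...]. A call has 1 to 20 rows; each row shifts and turns the pose as measured when the row begins; what a row does not reach is not made up. A row lasts 1/10 s, in which the tool goes at most 50 mm and 8.59 degrees, less where a joint would pass 70% of its speed; a pose out of reach is approached as far as the arm can. A call with a number of a shift or a turn outside -1 to 1 is refused whole. A call with a gripper value outside its range is refused whole. OPENING is the opening, from -1 (shut) to 1 (fully open), set as the call begins (- or left out, the last holds). The fingers move at their own pace and stop on an object; the grip force is fixed at half the most. Time passes only in rows, so rows that do not move let the fingers close. It gives the time, the measured TCP pose, the force and the opening at its end, in the units of the state.
- state(): the state, without advancing time (a new reading comes with each control period).
- read_camera(name): name is "scene" or "top" or "wrist"; returns a dict with "img" (420x560x3 uint8, blue, green, red), "fx", "fy", "cx", "cy" (pixels), "R" (3x3) and "t" (3): a world point X has camera coordinates R X + t. Camera axes: x right, y down, z forward; pixel columns grow to the right and rows downward; lengths in mm; the calibration is good to about 2 mm. A picture is of the moment at which its call begins. There is no depth.
- job_done(): hands the job in, once; it reports no verdict.
The state is a dict: "clock": time; "q": joint angles; "qvel": joint speeds; "effort": joint torques, N m; "tool_pos": TCP position; "eef_rot": TCP orientation; "ft_force": force on the tool from outside, world axes, zero at the start; "ft_torque": the same for the moment, N m; "gripper_width": finger opening in mm.
Only numpy, scipy, OpenCV 4.12 (cv2) and the standard library are available. Lean on these libraries where they do the work, as an engineer would, in place of code of your own. Each camera call takes 0.05 s, during which the arm holds its last target.

## Working session

There is one attempt and no reset: what is moved stays moved. The work goes in short steps, Python scripts to look and compute and a shell command to move; the robot and the scene stay as the last step left them, time stands still between calls to the robot, and variables do not carry over. Pictures are saved under pics/ and viewed, and the job is handed in when it is done.

```bash
mkdir -p pics; ls; python3 - <<'E'
from cell import state, read_camera, grip_depth
import cv2
print(grip_depth); s=state(); print({k:(s[k]) for k in ('clock','tool_pos','eef_rot','gripper_width','ft_force')})
for n in ('scene','top','wrist'):
    c=read_camera(n); cv2.imwrite(f'pics/{n}0.png',c['img']); print(n,c['fx'],c['cx'],c['cy'],c['R'],c['t'])
E
```

```text
pics
18.700000000000003
{'clock': 0.0, 'tool_pos': array([200.43251428, 617.68561319, 230.06822311]), 'eef_rot': array([ 175.32191   ,   89.88118974, -112.65971195]), 'gripper_width': 85.31253602692942, 'ft_force': array([ 0.32934623, -0.47443267,  0.17259934])}
scene 450.7573807502223 276.3603069236517 214.8137464712566 [[ 0.3944977   0.91870209  0.0189217 ]
 [ 0.49520528 -0.19520907 -0.84656078]
 [-0.77404347  0.34333641 -0.53195565]] [-331.9258605  -224.63726467 1433.5049129 ]
top 434.9330555871446 279.8811544643964 208.15333874751093 [[-0.01437281 -0.99975185  0.01701926]
 [-0.99569356  0.01275129 -0.0918245 ]
 [ 0.0915847  -0.01826575 -0.99562975]] [ 103.85472229  570.49247556 1092.18950377]
wrist 327.15618554941886 280.9302000469785 208.52568970977603 [[ 0.30859473  0.9511899  -0.00265632]
 [ 0.90904655 -0.29409778  0.2951963 ]
 [ 0.28000653 -0.09351075 -0.95543293]] [-650.27544213  -37.93890015  379.94820351]
```

View pics/scene0.png

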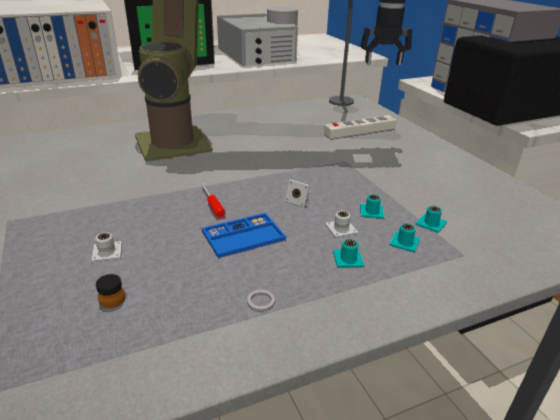

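View pics/top0.png

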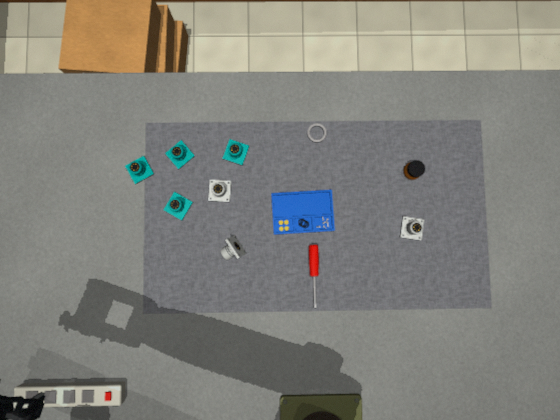

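View pics/wrist0.png

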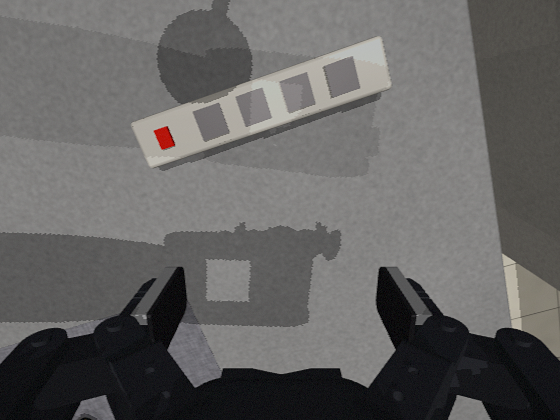

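```bash
cat > h.py <<'E'
import numpy as np, cv2
from cell import state, read_camera
np.set_printoptions(precision=2,suppress=True)
def ray(c,u,v,z):
    R=np.array(c['R']);t=np.array(c['t']); d=R.T@np.array([(u-c['cx'])/c['fx'],(v-c['cy'])/c['fy'],1]); o=-R.T@t
    return (o+d*(z-o[2])/d[2])
def proj(c,X):
    p=np.array(c['R'])@np.array(X,float)+np.array(c['t']); return np.array([c['fx']*p[0]/p[2]+c['cx'],c['fy']*p[1]/p[2]+c['cy']])
def crop(c,name,x0,y0,x1,y1,k):
    cv2.imwrite('pics/'+name,cv2.resize(c['img'][y0:y1,x0:x1],None,fx=k,fy=k,interpolation=cv2.INTER_CUBIC))
def pose():
    s=state()
    from scipy.spatial.transform import Rotation as Ro
    R=Ro.from_euler('xyz',s['eef_rot'],degrees=True).as_matrix()
    return s,R
E
python3 - <<'E'
from h import *
c=read_camera('top'); crop(c,'topcrop.png',110,110,440,290,2.4)
for n,u,v,z in [('b',219,188,42),('a',413,227,42),('c',232,248,20),('jar',414,168,45),('ring',317,132,8),('t',236,149,42),('t',178,205,42),('driver',314,260,10)]: print(n,ray(c,u,v,z))
img=c['img'].astype(int); m=((img[...,0]>120)&(img[...,2]<70)&(img[...,1]<110)).astype(np.uint8)
cn=max(cv2.findContours(m,0,1)[0],key=cv2.contourArea); r=cv2.minAreaRect(cn); print(r)
print([ray(c,*p,11) for p in cv2.boxPoints(r)])
s,R=pose(); print(R)
E
```

```text
b [623.62 250.05  42.  ]
a [ 518.04 -240.29   42.  ]
c [471.66 219.83  20.  ]
jar [ 668.84 -248.32   45.  ]
ring [775.31  -5.75   8.  ]
t [723.74 206.5   42.  ]
t [581.6  353.31  42.  ]
driver [437.82   9.71  10.  ]
((302.5211486816406, 211.34564208984375), (41.24929428100586, 60.51933288574219), 86.49646759033203)
[array([614.21, 118.28,  11.  ]), array([622.04, -39.99,  11.  ]), array([514.21, -43.82,  11.  ]), array([506.78, 113.1 ,  11.  ])]
[[-0.   -0.95  0.31]
 [-0.    0.31  0.95]
 [-1.    0.   -0.  ]]
```

View pics/topcrop.png

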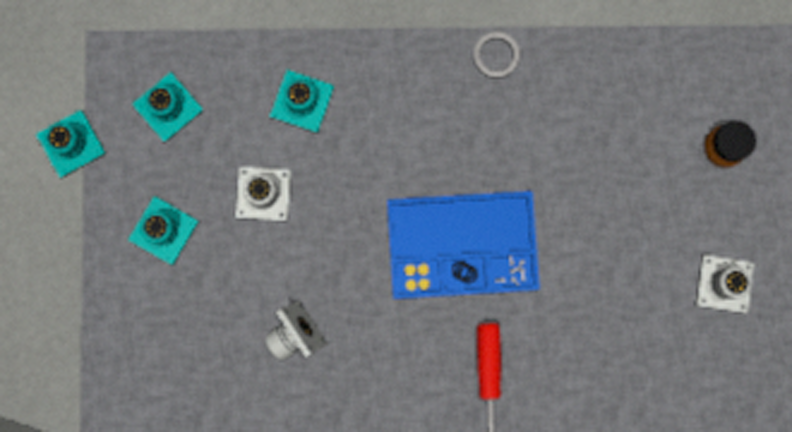

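Could be mistaken for the parts (top image): white standing (219,190) and (413,228), white lying (232,248); turquoise look-alikes (138,168), (180,154), (236,151), (178,206). I choose the three white ones; the crop confirms those colours and poses.

```bash
python3 - <<'E'
from h import *
c=read_camera('wrist'); s,R=pose()
o=-np.array(c['R']).T@c['t']; print(o, R.T@(o-s['tool_pos']), R.T@np.array(c['R'])[2])
E
python3 -m handwheel '[[[1,-0.87,0],[0,0,-0.68]],[[1,-0.87,0],[0,0,-0.68]],[[1,-0.87,0],[0,0,-0.68]],[[1,-0.87,0],[0,0,-0.68]],[[1,-0.87,0],[0,0,-0.68]],[[1,-0.87,0],[0,0,-0.68]],[[1,-0.87,0],[0,0,-0.68]],[[1,-0.87,0],[0,0,-0.68]],[[1,-0.87,0],[0,0,-0.68]],[[1,-0.87,0],[0,0,-0.68]],[[1,-0.87,0],[0,0,-0.68]],[[1,-0.87,0],[0,0,-0.68]],[[1,-0.87,0],[0,0,-0.68]],[[1,-0.87,0],[0,0,-0.68]],[[1,-0.87,0],[0,0,-0.68]]]'
python3 - <<'E'
from h import *
c=read_camera('wrist'); cv2.imwrite('pics/w1.png',c['img'])
s,R=pose(); print(s['clock'],s['q'],R)
E
```

```text
[128.81 642.99 372.83] [-142.09   75.98    1.49] [ 0.96 -0.3  -0.  ]
clock: 1.75
tool_pos: [584.1, 279.1, 228.7]
eef_rot: [150.4, 89.9, 159.1]
ft_force: [0.1, 0.4, 0.2]
gripper_width: 85.5
1.8 [20.43  7.06 94.85 -0.1  78.11 12.04] [[ 0.   -0.15  0.99]
 [-0.    0.99  0.15]
 [-1.   -0.    0.  ]]
```

View pics/w1.png

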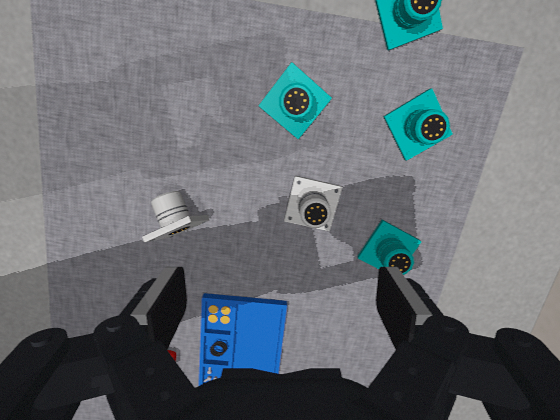

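```bash
python3 - <<'E'
from h import *
c=read_camera('wrist')
a=cv2.resize(c['img'][160:260,260:370],None,fx=4,fy=4,interpolation=cv2.INTER_CUBIC)
b=cv2.resize(c['img'][160:260,120:220],None,fx=4,fy=4,interpolation=cv2.INTER_CUBIC)
cv2.imwrite('pics/w1c.png',np.hstack([b,a[:, :400]]))
E
```

```text
(no output)
```

View pics/w1c.png

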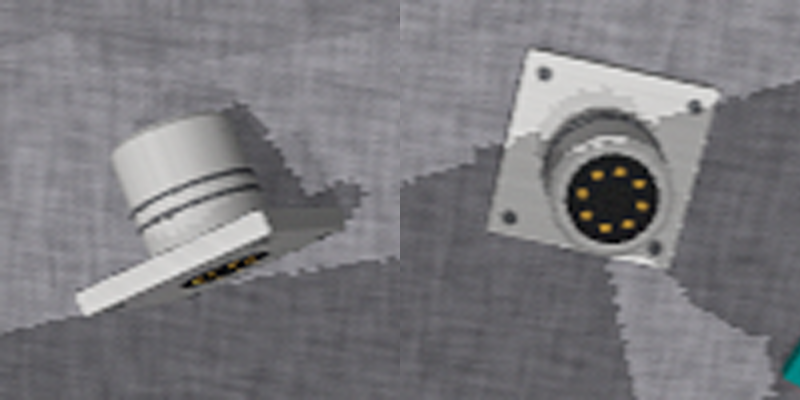

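```bash
python3 - <<'E'
from h import *
c=read_camera('wrist')
P=[ray(c,(x-400)/4+260,y/4+160,7)[:2] for x,y in [(530,48),(720,92),(668,268),(488,232)]]
P=np.array(P); print(P,P.mean(0),[np.linalg.norm(P[i]-P[i-1]) for i in range(4)],[np.degrees(np.arctan2(*(P[i]-P[i-1])[::-1])) for i in range(4)])
print('top',ray(c,212/4+260,196/4+160,42))
Q=[ray(c,x/4+120,y/4+160,z)[:2] for x,y,z in [(78,294,53.1),(265,213,53.1),(88,315,55.3),(270,235,55.3)]]
Q=np.array(Q);print(Q,[np.degrees(np.arctan2(*(Q[i+1]-Q[i])[::-1])) for i in (0,2)],np.linalg.norm(Q[1]-Q[0]),np.linalg.norm(Q[3]-Q[2]))
img=c['img'].astype(int); m=((img[...,0]>100)&(img[...,2]<90)&(img[...,1]<130)&(img[...,0]-img[...,1]>50)).astype(np.uint8)
ys,xs=np.nonzero(m); 
# top edge line & right edge line
top=[(u,np.nonzero(m[:,u])[0].min()) for u in range(208,284,4)]
rt=[(np.nonzero(m[v])[0].max(),v) for v in range(300,366,4)]
T=np.array([ray(c,u,v,11)[:2] for u,v in top]);Rr=np.array([ray(c,u,v,11)[:2] for u,v in rt])
print(T[[0,-1]],Rr[[0,-1]]); print(np.polyfit(T[:,0],T[:,1],1),np.polyfit(Rr[:,1],Rr[:,0],1))
s,R=pose(); print(s['tool_pos'])
E
```

```text
[[596.96 286.48]
 [652.34 282.12]
 [647.94 227.55]
 [593.54 230.63]] [622.69 256.69] [np.float64(55.95703742694184), np.float64(55.55412669063049), np.float64(54.75454622689298), np.float64(54.488611091723975)] [np.float64(86.49346509401664), np.float64(-4.499014317654166), np.float64(-94.61345248898994), np.float64(176.75681543811356)]
top [622.47 257.3   42.  ]
[[446.79 206.89]
 [493.6  236.51]
 [450.39 202.39]
 [495.81 231.6 ]] [np.float64(32.33162945472876), np.float64(32.75144161625153)] 55.39075900066604 53.9982341879595
[[517.15 114.11]
 [607.12 125.02]] [[612.32 124.36]
 [619.45  25.16]]
[ 0.13 45.88] [ -0.06 621.39]
[584.22 278.75 228.46]
```

```bash
python3 -m handwheel '[[[0.51,-0.29,-0.5],[0,0,-0.72]],[[0.51,-0.29,-0.8],[0,0,-0.72]],[[0.51,-0.29,-0.8],[0,0,-0.72]],[[0,0,-0.9],[0,0,0]],[[0,0,-0.9],[0,0,0]],[[0,0,-0.9],[0,0,0]],[[0,0,-0.7],[0,0,0]],[[0,0,0],[0,0,0]]]' 
python3 - <<'E'
from h import *
c=read_camera('wrist'); cv2.imwrite('pics/w2.png',c['img'])
s,R=pose(); print(s['clock'],s['tool_pos'],R)
E
```

```text
clock: 2.7
tool_pos: [618.5, 262.9, 87.7]
eef_rot: [115.9, 89.7, 111.8]
ft_force: [-0.0, -0.1, -0.0]
gripper_width: 85.8
2.75 [619.39 263.24  89.31] [[ 0.    0.07  1.  ]
 [ 0.01  1.   -0.07]
 [-1.    0.01  0.  ]]
```

View pics/w2.png

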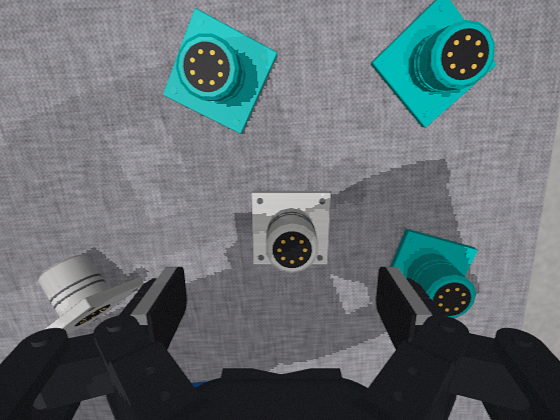

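```bash
python3 - <<'E'
from h import *
c=read_camera('wrist')
img=c['img'].astype(int); m=((img[...,1]-img[...,2]>60)).astype(np.uint8)
m[:225]=0
ys,xs=np.nonzero(m[:,380:]); 
P=np.array([ray(c,u+380,v,7)[:2] for u,v in zip(xs,ys)]); print(P.min(0)); i=P[:,0].argmin(); print(P[i])
print(ray(c,(253+330)/2,194,7),ray(c,292,249,42))
print([ray(c,*p,7)[:2] for p in [(253,193),(330,193),(254,264)]])
print(pose()[0]['tool_pos'])
E
```

```text
[697.61 171.83]
[697.61 220.68]
[628.   281.32   7.  ] [625.63 254.63  42.  ]
[array([600.83, 283.98]), array([655.26, 280.12]), array([596.27, 228.67])]
[620.61 263.42  91.04]
```

```bash
python3 -m handwheel '[[[0.22,-0.34,-0.6],[0,0,0]],[[0,0,-0.8],[0,0,0]],[[0,0,-0.8],[0,0,0]],[[0,0,-0.6],[0,0,0]],[[0,0,0],[0,0,0]]]' 0.5 
python3 - <<'E'
from h import *
c=read_camera('wrist'); cv2.imwrite('pics/w3.png',c['img'])
for i in range(3): print(pose()[0]['tool_pos'])
E
```

```text
clock: 3.3
tool_pos: [632.0, 254.5, 24.6]
eef_rot: [33.4, 88.9, 29.3]
ft_force: [0.2, -0.7, 0.2]
gripper_width: 64.2
[632.8  254.78  25.91]
[632.8  254.78  25.91]
[632.8  254.78  25.91]
```

View pics/w3.png

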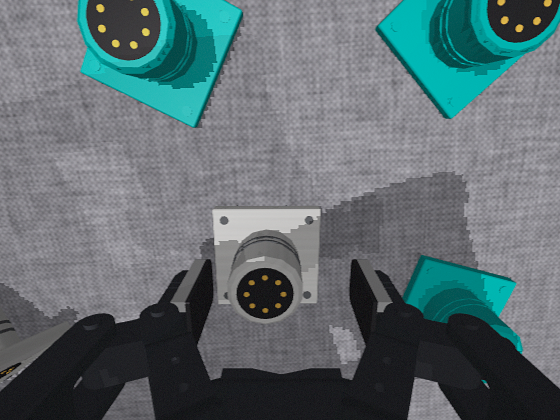

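```bash
python3 -m handwheel '[[[-0.2,0,-0.2],[0,0,0]],[[0,0,-0.2],[0,0,0]],[[0,0,0],[0,0,0]]]'; python3 -m handwheel '[[[0,0,0],[0,0,0]],[[0,0,0],[0,0,0]],[[0,0,0],[0,0,0]],[[0,0,0],[0,0,0]]]' -1 
python3 - <<'E'
from h import *
c=read_camera('wrist'); cv2.imwrite('pics/w4.png',c['img'])
print(pose())
E
```

```text
clock: 3.65
tool_pos: [629.4, 255.1, 18.1]
eef_rot: [30.1, 88.5, 26.1]
ft_force: [0.2, 0.1, 0.0]
gripper_width: 64.0
clock: 4.05
tool_pos: [630.3, 255.7, 19.9]
eef_rot: [29.6, 88.4, 25.6]
ft_force: [-1.4, 0.8, -1.5]
gripper_width: 31.9
({'clock': 4.1, 'q': array([17.47, 21.35, 99.33,  0.27, 57.74, 21.36]), 'qvel': array([ 0.03,  0.14,  0.03,  0.  , -0.11, -0.01]), 'effort': array([  0.  , -49.05, -31.77,   0.01,  -0.07,  -0.  ]), 'tool_pos': array([630.25, 255.67,  19.86]), 'eef_rot': array([29.67, 88.41, 25.63]), 'ft_force': array([-0.03, -0.46, -2.6 ]), 'ft_torque': array([-0.  ,  0.05, -0.  ]), 'gripper_width': 31.77263730768865}, array([[ 0.03,  0.07,  1.  ],
       [ 0.01,  1.  , -0.07],
       [-1.  ,  0.01,  0.02]]))
```

View pics/w4.png

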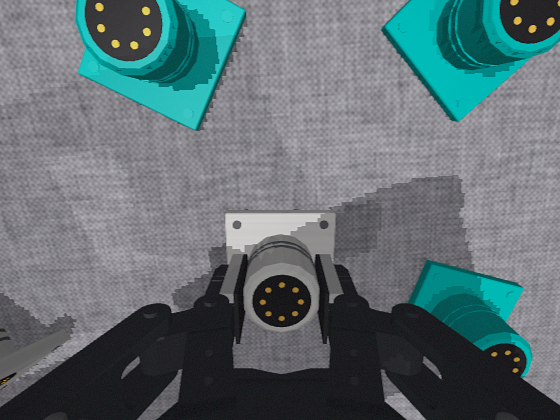

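```bash
python3 -m handwheel '[[[0,0,0.6],[0,0,0]],[[0,0,1],[0,0,0]],[[0,0,1],[0,0,0]],[[-0.28,-0.8,0.3],[0,0.04,0.17]],[[-0.28,-0.8,0],[0,0.04,0.17]],[[-0.28,-0.8,0],[0,0.04,0.17]],[[-0.28,-0.8,0],[0,0.04,0.17]],[[-0.28,-0.8,0],[0,0.04,0.17]],[[-0.28,-0.8,0],[0,0.04,0.17]],[[-0.28,-0.8,0],[0,0.04,0.17]],[[0,0,0],[0,0,0]]]' 
python3 - <<'E'
from h import *
c=read_camera('wrist'); cv2.imwrite('pics/w5.png',c['img'])
c=read_camera('top'); crop(c,'t5.png',220,140,380,260,5)
s,R=pose();print(s['tool_pos'],R)
E
```

```text
clock: 5.2
tool_pos: [580.6, 111.7, 105.5]
eef_rot: [80.3, 89.2, 83.8]
ft_force: [0.7, 0.4, -2.2]
gripper_width: 31.7
[581.46 113.42 105.77] [[ 0.   -0.06  1.  ]
 [ 0.02  1.    0.06]
 [-1.    0.01  0.  ]]
```

View pics/w5.png

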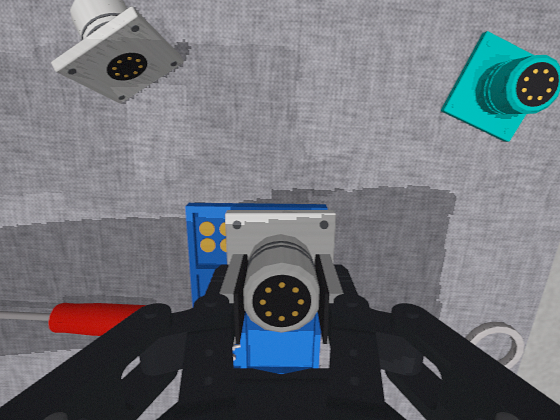

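View pics/t5.png

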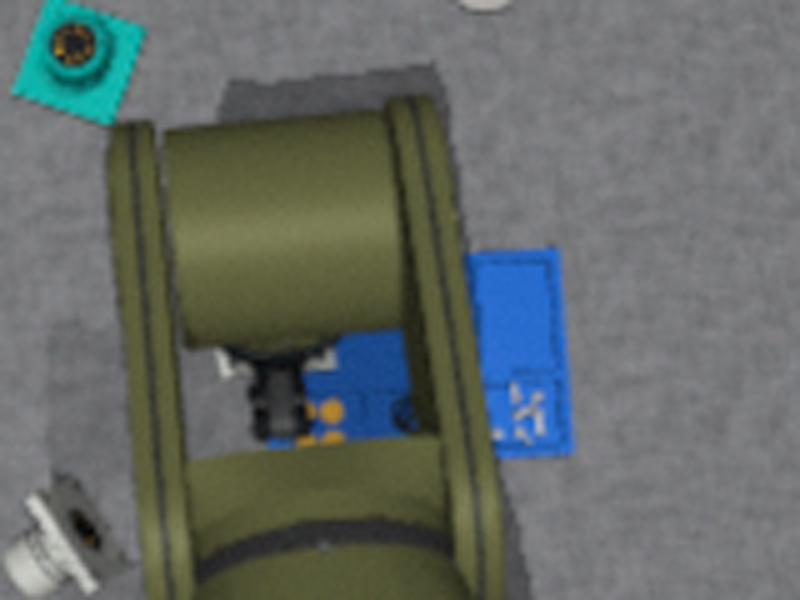

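```bash
python3 - <<'E'
from h import *
c=read_camera('wrist')
a=cv2.resize(c['img'][190:280,170:350],None,fx=4.4,fy=4.4,interpolation=cv2.INTER_CUBIC); cv2.imwrite('pics/w5c.png',a)
E
```

```text
(no output)
```

View pics/w5c.png

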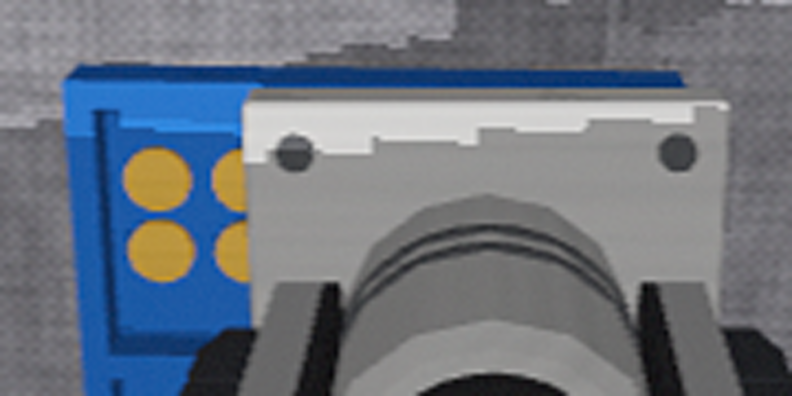

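```bash
python3 - <<'E'
from h import *
c=read_camera('wrist'); f=lambda x,y,z: ray(c,x/4.4+170,y/4.4+190,z)
A=f(66,82,11);B=f(683,87,11);print('tray top',A,B,np.linalg.norm(A-B),np.degrees(np.arctan2(*(B-A)[1::-1])), 'bottom',f(80,66,0),f(685,72,0))
for z in (90,93,96):
  C=f(245,102,z);D=f(728,105,z);print(z,C,D,np.linalg.norm(C-D),np.degrees(np.arctan2(*(D-C)[1::-1])))
s,R=pose();print(s['tool_pos'],R[:,2])
E
```

```text
tray top [508.94 114.3   11.  ] [615.12 120.07  11.  ] 106.33217330431025 3.1084147673352356 bottom [508.38 114.02   0.  ] [616.97 119.72   0.  ]
90 [551.96 137.92  90.  ] [607.72 141.05  90.  ] 55.85096727459975 3.218407427693904
93 [552.42 138.88  93.  ] [607.14 141.95  93.  ] 54.796898278105296 3.2184074276939216
96 [552.89 139.84  96.  ] [606.55 142.85  96.  ] 53.74282928161083 3.218407427693879
[581.39 114.14 105.24] [1.   0.06 0.  ]
```

```bash
python3 -m handwheel '[[[0.04,-0.55,-0.3],[0,0,0]],[[0.04,-0.55,-0.6],[0,0,0]],[[0,0,-0.8],[0,0,0]],[[0,0,-0.6],[0,0,0]],[[0,0,0],[0,0,0]]]' 
python3 - <<'E'
from h import *
c=read_camera('wrist'); 
s,R=pose();print(s['tool_pos'],R)
crop(c,'w6.png',170,180,370,300,4)
E
```

```text
clock: 5.9
tool_pos: [583.3, 84.6, 42.6]
eef_rot: [82.3, 89.2, 86.1]
ft_force: [-0.3, -0.6, -2.3]
gripper_width: 31.6
[583.89  84.67  43.57] [[ 0.   -0.07  1.  ]
 [ 0.01  1.    0.07]
 [-1.    0.01  0.  ]]
```

View pics/w6.png

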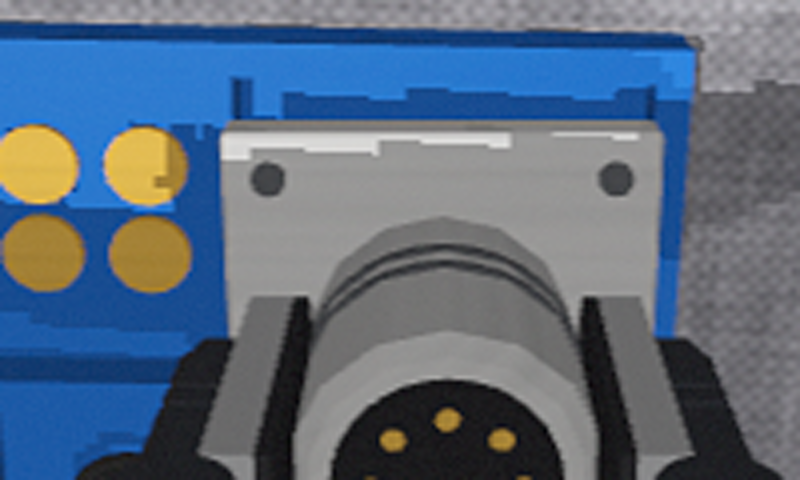

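```bash
python3 - <<'E'
from h import *
c=read_camera('wrist'); f=lambda x,y,z: ray(c,x/4+170,y/4+180,z)
print('outer R',f(692,48,11),'outer L far',f(0,38,11),'inner', f(235,78,11),f(655,87,11),f(252,78,11))
for z in (26,28.5):
  C=f(220,130,z);D=f(660,132,z);print(z,C,D,np.linalg.norm(C-D),(C+D)/2+[1.8,-28,0])
E
```

```text
outer R [616.12 119.66  11.  ] outer L far [520.82 114.77  11.  ] inner [553.23 111.2   11.  ] [611.64 113.77  11.  ] [555.59 111.36  11.  ]
26 [553.63 108.29  26.  ] [610.15 111.75  26.  ] 56.63224352727512 [583.69  82.02  26.  ]
28.5 [554.02 109.09  28.5 ] [609.67 112.49  28.5 ] 55.75247056447573 [583.64  82.79  28.5 ]
```

```bash
python3 -m handwheel '[[[0,0,-0.3],[0,0,-0.1]],[[0,0,-0.2],[0,0,0]],[[0,0,0],[0,0,0]]]'
python3 - <<'E'
from h import *
c=read_camera('wrist'); 
s,R=pose();print(s['tool_pos'],s['ft_force'],R)
crop(c,'w7.png',170,180,370,300,4)
E
```

```text
clock: 6.3
tool_pos: [586.7, 85.2, 33.7]
eef_rot: [55.8, 89.0, 59.0]
ft_force: [0.1, -0.3, -1.0]
gripper_width: 31.8
[586.82  85.17  33.95] [ 0.44  0.09 -1.12] [[ 0.01 -0.06  1.  ]
 [ 0.01  1.    0.06]
 [-1.    0.01  0.01]]
```

View pics/w7.png

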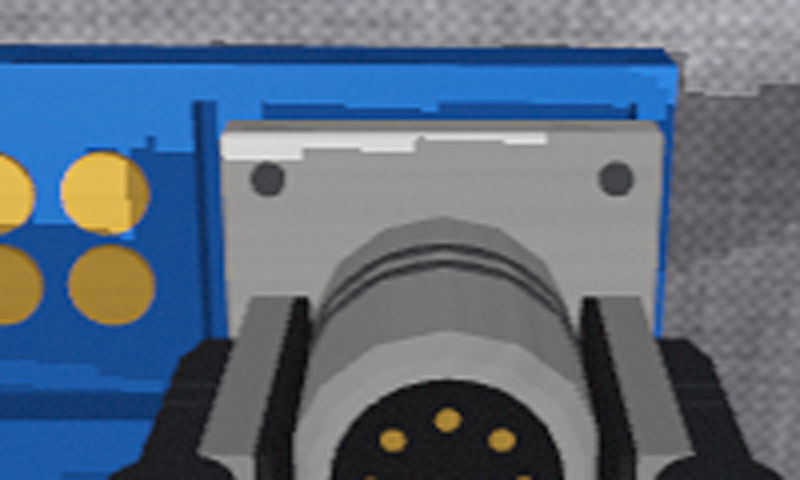

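```bash
python3 -m handwheel '[[[-0.12,-0.02,0.02],[0,0.1,0]],[[0,0,0],[0,0,0]]]'
python3 - <<'E'
from h import *
c=read_camera('wrist'); 
s,R=pose();print(s['tool_pos'],s['ft_force'],R)
crop(c,'w8.png',170,180,370,300,4)
E
```

```text
clock: 6.55
tool_pos: [584.1, 84.9, 35.3]
eef_rot: [89.8, 89.1, 93.0]
ft_force: [-0.6, 0.1, -1.4]
gripper_width: 31.9
[584.28  84.85  35.35] [ 0.52  0.45 -0.56] [[-0.   -0.06  1.  ]
 [ 0.01  1.    0.06]
 [-1.    0.01  0.  ]]
```

View pics/w8.png

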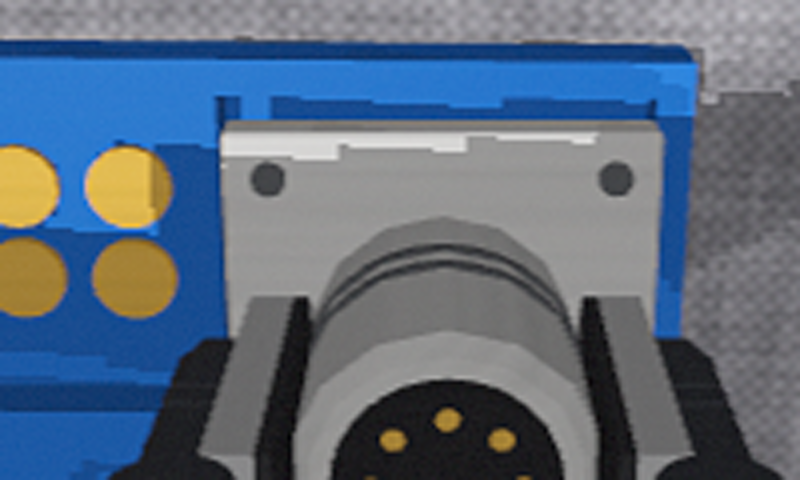

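```bash
python3 -m handwheel '[[[-0.05,0,-0.15],[0,0.03,0]],[[-0.05,0,-0.12],[0,0.03,0]],[[0,0,0],[0,0,0]]]'
python3 - <<'E'
from h import *
c=read_camera('wrist'); 
s,R=pose();print(s['tool_pos'],s['ft_force'],R)
crop(c,'w9.png',170,180,370,300,4)
E
```

```text
clock: 6.9
tool_pos: [582.0, 84.9, 28.7]
eef_rot: [108.3, 89.1, 111.5]
ft_force: [-0.1, 0.1, -1.8]
gripper_width: 32.2
[582.08  84.94  28.84] [ 0.08 -1.23 -0.22] [[-0.01 -0.06  1.  ]
 [ 0.01  1.    0.06]
 [-1.    0.02 -0.  ]]
```

View pics/w9.png

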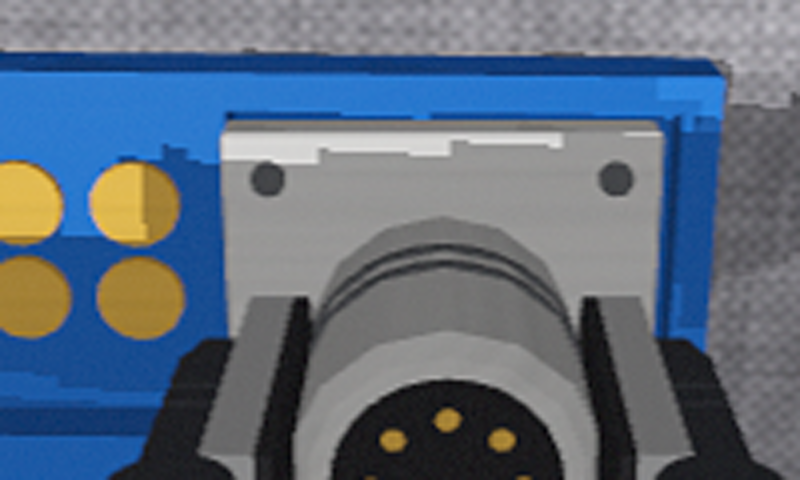

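```bash
python3 -m handwheel '[[[0.05,0,0],[0,-0.05,0]],[[0,0,-0.1],[0,0,0]],[[0,0,-0.06],[0,0,0]],[[0,0,0],[0,0,0]]]'
python3 - <<'E'
from h import *
c=read_camera('wrist'); 
s,R=pose();print(s['tool_pos'],s['ft_force'],R)
crop(c,'w10.png',170,180,370,300,4)
E
```

```text
clock: 7.35
tool_pos: [583.5, 84.9, 24.5]
eef_rot: [86.4, 89.1, 89.6]
ft_force: [0.3, -0.5, -2.4]
gripper_width: 31.8
[583.49  84.94  24.52] [ 0.26 -0.65 -1.16] [[ 0.   -0.06  1.  ]
 [ 0.01  1.    0.06]
 [-1.    0.01  0.  ]]
```

View pics/w10.png

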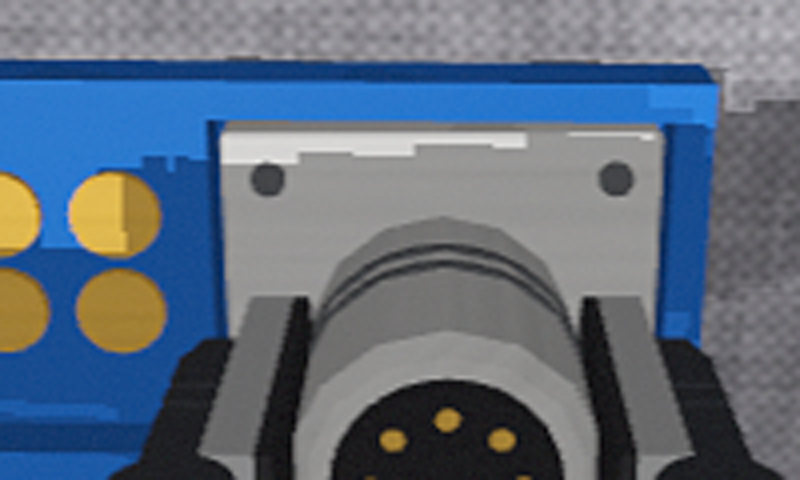

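```bash
python3 -m handwheel '[[[0,0,-0.06],[0,0,0]],[[0,0,0],[0,0,0]]]'; python3 -m handwheel '[[[-0.02,0,-0.06],[0,0,0]],[[0,0,0],[0,0,0]]]'
```

```text
clock: 7.6
tool_pos: [583.8, 84.9, 23.2]
eef_rot: [84.2, 89.1, 87.4]
ft_force: [0.3, 0.5, -1.5]
gripper_width: 32.0
clock: 7.8
tool_pos: [584.2, 85.0, 23.3]
eef_rot: [79.0, 89.1, 82.2]
ft_force: [0.3, 0.5, -1.7]
gripper_width: 31.9
```

```bash
python3 -m handwheel '[[[0,0,-0.08],[0,0,0]],[[0,0,0],[0,0,0]]]'; python3 -m handwheel '[[[-0.02,0,-0.1],[0,0,0]],[[0,0,0],[0,0,0]]]'
```

```text
clock: 8.0
tool_pos: [584.6, 85.1, 23.1]
eef_rot: [79.0, 89.1, 82.3]
ft_force: [-0.1, 0.6, -1.5]
gripper_width: 31.7
clock: 8.2
tool_pos: [584.6, 85.1, 23.1]
eef_rot: [79.3, 89.1, 82.5]
ft_force: [-0.9, -0.7, -2.2]
gripper_width: 31.3
```

```bash
python3 -m handwheel '[[[0,0,-0.12],[0,0,0]],[[0,0,-0.12],[0,0,0]]]'; python3 - <<'E'
from h import *
c=read_camera('wrist'); 
s,R=pose();print(s['tool_pos'],s['ft_force'],R)
crop(c,'w11.png',170,180,370,300,4)
E
```

```text
clock: 8.4
tool_pos: [584.7, 85.2, 22.8]
eef_rot: [93.7, 89.2, 97.0]
ft_force: [-13.5, -1.6, 24.9]
gripper_width: 31.3
[584.71  85.22  22.8 ] [-12.3   -1.03  22.69] [[-0.   -0.06  1.  ]
 [ 0.01  1.    0.06]
 [-1.    0.01 -0.  ]]
```

View pics/w11.png

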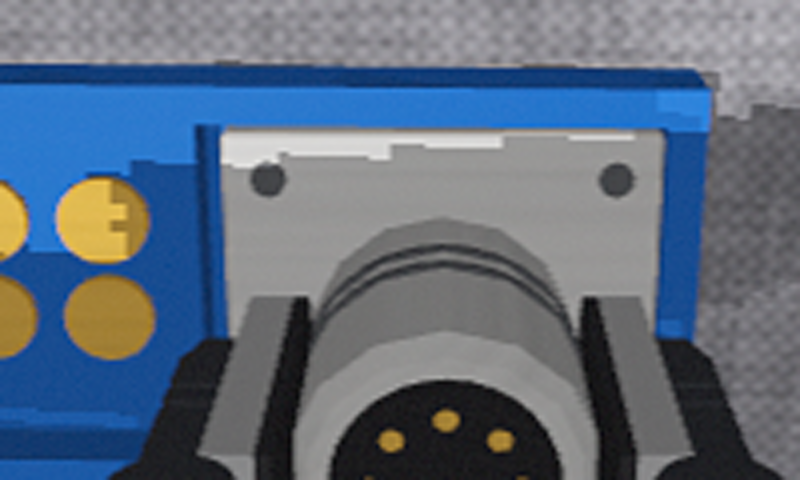

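```bash
python3 -m handwheel '[[[-0.02,0.06,0.06],[0,0,0]],[[0,0.06,0],[0,0,0]]]'; python3 -m handwheel '[[[0,0.06,0],[0,0,0]],[[0,0.06,0],[0,0,0]]]'
```

```text
clock: 8.65
tool_pos: [584.5, 86.7, 24.9]
eef_rot: [90.0, 89.3, 93.2]
ft_force: [-0.8, -7.8, 1.1]
gripper_width: 31.7
clock: 8.85
tool_pos: [584.6, 86.8, 24.3]
eef_rot: [94.4, 89.7, 97.7]
ft_force: [-1.4, -6.5, 2.4]
gripper_width: 32.0
```

```bash
python3 -m handwheel '[[[0,0.02,-0.1],[0,0,0]],[[0,0.02,-0.08],[0,0,0]]]';  python3 -m handwheel '[[[0,0,0],[0,0,0]],[[0,0,0],[0,0,0]]]' -0.1; python3 - <<'E'
from h import *
c=read_camera('wrist'); 
s,R=pose();print(s['tool_pos'],s['ft_force'],R)
crop(c,'w12.png',170,180,370,300,4)
E
```

```text
clock: 9.05
tool_pos: [584.7, 86.2, 22.8]
eef_rot: [144.9, 89.7, 148.2]
ft_force: [-12.7, -1.5, 22.8]
gripper_width: 31.9
clock: 9.25
tool_pos: [585.4, 86.2, 23.0]
eef_rot: [121.7, 89.8, 125.0]
ft_force: [-0.7, 1.1, 0.3]
gripper_width: 38.6
[585.1   86.28  22.69] [-0.21  0.06 -0.45] [[-0.   -0.06  1.  ]
 [ 0.    1.    0.06]
 [-1.    0.   -0.  ]]
```

View pics/w12.png

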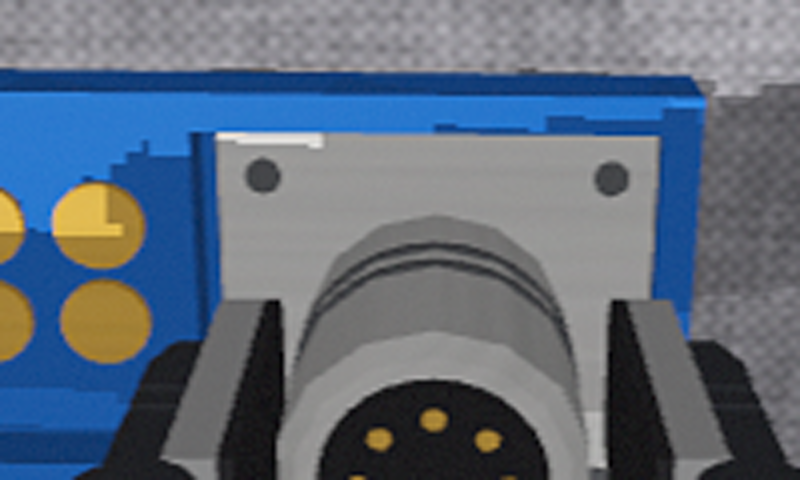

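```bash
python3 -m handwheel '[[[0,0,0.4],[0,0,0]],[[0,0,0.9],[0,0,0]],[[0,0,1],[0,0,0]],[[0,0,1],[0,0,0]],[[-0.2,-0.9,0.5],[0,0,-0.1]],[[-0.2,-0.9,0],[0,0,-0.1]],[[-0.2,-0.9,0],[0,0,-0.1]],[[-0.2,-0.9,0],[0,0,-0.1]],[[-0.2,-0.9,0],[0,0,-0.1]],[[-0.2,-0.9,0],[0,0,-0.1]],[[-0.2,-0.9,0],[0,0,-0.1]],[[-0.2,-0.9,0],[0,0,-0.1]],[[-0.2,-0.9,0],[0,0,-0.1]],[[-0.2,-0.9,0],[0,0,-0.1]],[[-0.2,-0.9,0],[0,0,-0.1]],[[-0.2,-0.9,0],[0,0,-0.1]],[[-0.2,-0.9,0],[0,0,-0.1]],[[-0.2,-0.9,0],[0,0,-0.1]],[[0,0,0],[0,0,0]]]' 0.0
python3 - <<'E'
from h import *
c=read_camera('wrist'); cv2.imwrite('pics/w13.png',c['img'])
c=read_camera('top'); crop(c,'t13.png',250,170,350,245,8)
s,R=pose();print(s['tool_pos'],R)
E
```

```text
clock: 11.2
tool_pos: [512.2, -238.2, 126.7]
eef_rot: [29.1, 89.6, 23.9]
ft_force: [0.1, 0.4, 0.5]
gripper_width: 42.6
[ 512.55 -236.2   126.46] [[ 0.01  0.09  1.  ]
 [ 0.    1.   -0.09]
 [-1.    0.    0.01]]
```

View pics/w13.png

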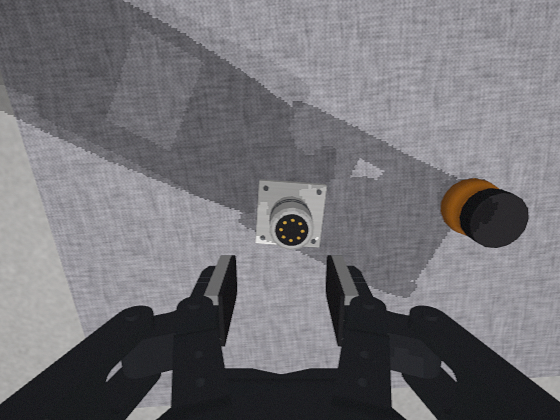

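View pics/t13.png

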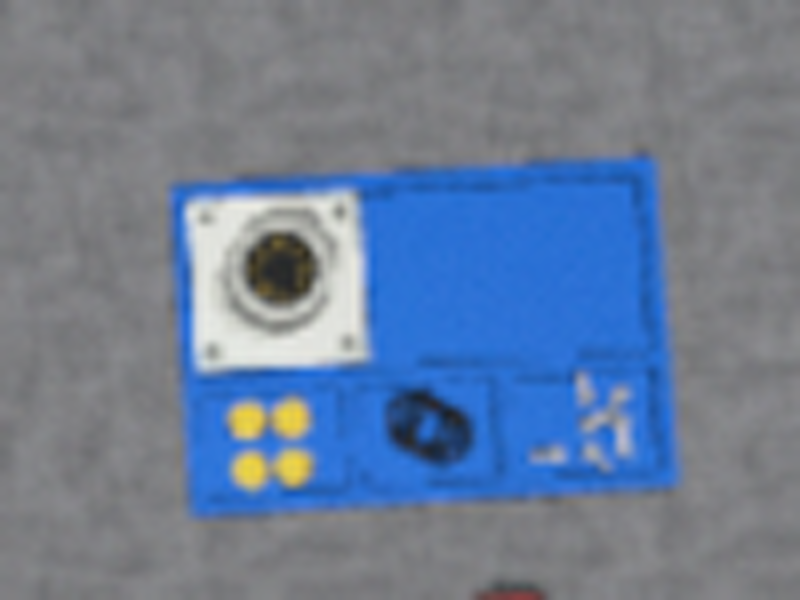

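```bash
python3 - <<'E'
from h import *
c=read_camera('wrist'); crop(c,'w13c.png',240,165,350,255,7)
E
```

```text
(no output)
```

View pics/w13c.png

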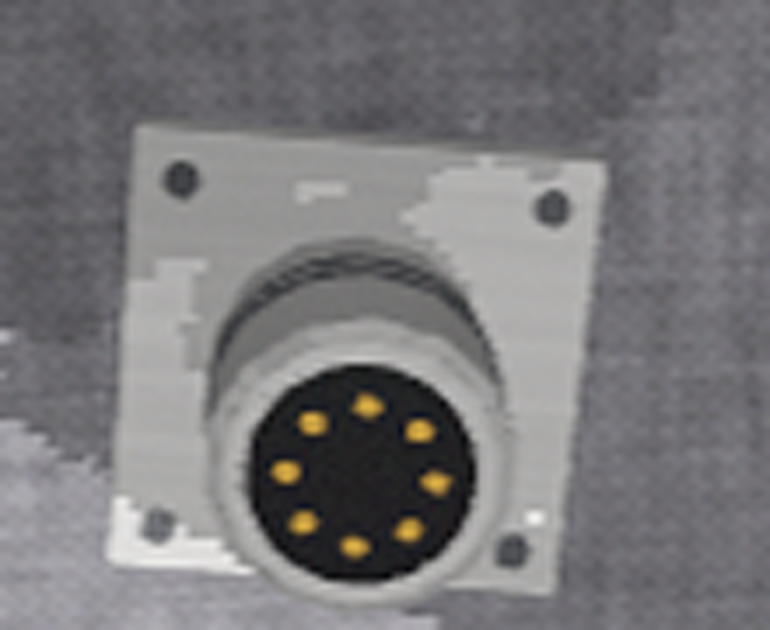

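```bash
python3 - <<'E'
from h import *
c=read_camera('wrist'); P=np.array([ray(c,x/7+240,y/7+165,7)[:2] for x,y in [(136,130),(606,163),(554,592),(110,560)]])
print(P,P.mean(0),[np.linalg.norm(P[i]-P[i-1]) for i in range(4)],[np.degrees(np.arctan2(*(P[i]-P[i-1])[::-1])) for i in range(4)])
print(ray(c,361/7+240,473/7+165,42))
s,R=pose();print(s['tool_pos'],R)
E
```

```text
[[ 496.97 -216.44]
 [ 551.53 -225.25]
 [ 542.52 -279.47]
 [ 487.96 -270.27]] [ 519.74 -247.86] [np.float64(54.57823617068361), np.float64(55.26643018330537), np.float64(54.96810729819408), np.float64(55.32668455105982)] [np.float64(80.50261652796586), np.float64(-9.172547976664129), np.float64(-99.43370689378476), np.float64(170.42338487781961)]
[ 519.67 -247.87   42.  ]
[ 512.64 -235.36  126.25] [[ 0.01  0.09  1.  ]
 [ 0.    1.   -0.09]
 [-1.    0.    0.  ]]
```

```bash
python3 -m handwheel '[[[0.15,-0.25,-0.5],[0,0,-0.36]],[[0.1,-0.25,-0.8],[0,0,-0.36]],[[0,0,-0.9],[0,0,0]],[[0,0,-0.9],[0,0,0]],[[0,0,-0.6],[0,0,0]],[[0,0,0],[0,0,0]]]' 0.5
python3 - <<'E'
from h import *
c=read_camera('wrist'); cv2.imwrite('pics/w14.png',c['img'])
s,R=pose();print(s['tool_pos'],R)
E
```

```text
clock: 12.0
tool_pos: [521.9, -242.4, 32.7]
eef_rot: [24.0, 89.5, 15.0]
ft_force: [-0.4, -0.4, 0.2]
gripper_width: 64.2
[ 522.58 -242.83   33.81] [[ 0.01  0.16  0.99]
 [ 0.    0.99 -0.16]
 [-1.    0.    0.01]]
```

View pics/w14.png

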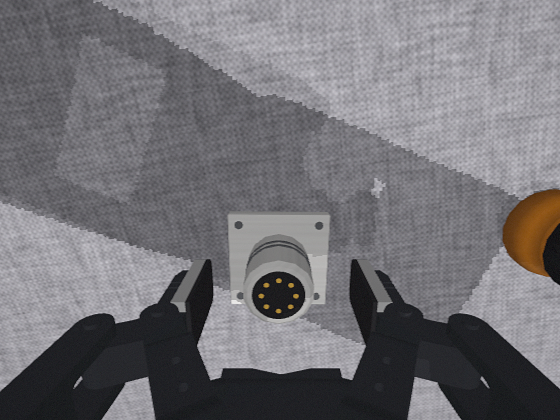

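```bash
python3 -m handwheel '[[[-0.1,-0.16,-0.3],[0,0,0]],[[-0.05,0,-0.26],[0,0,0]],[[0,0,0],[0,0,0]]]';python3 -m handwheel '[[[0,0,0],[0,0,0]],[[0,0,0],[0,0,0]],[[0,0,0],[0,0,0]],[[0,0,0],[0,0,0]]]' -1
python3 - <<'E'
from h import *
c=read_camera('wrist'); cv2.imwrite('pics/w15.png',c['img'])
s,R=pose();print(s['tool_pos'],R)
E
```

```text
clock: 12.35
tool_pos: [520.6, -247.7, 21.8]
eef_rot: [5.4, 89.1, -3.5]
ft_force: [-0.8, 1.0, 0.4]
gripper_width: 63.9
clock: 12.75
tool_pos: [521.6, -248.6, 23.6]
eef_rot: [1.2, 89.0, -7.8]
ft_force: [-0.3, 0.0, -1.2]
gripper_width: 31.6
[ 521.55 -248.59   23.54] [[ 0.02  0.16  0.99]
 [-0.    0.99 -0.16]
 [-1.    0.    0.02]]
```

View pics/w15.png

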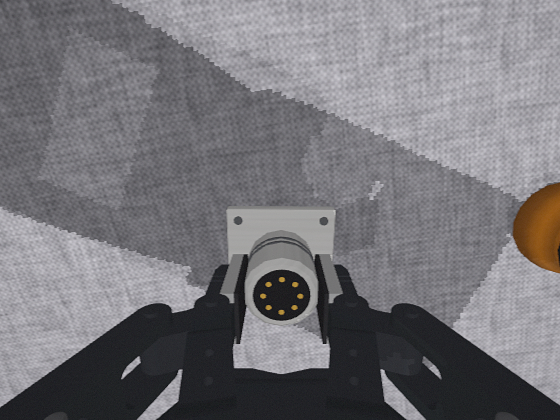

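```bash
python3 - <<'E'
from h import *
c=read_camera('wrist'); crop(c,'w15c.png',210,195,350,275,5.7)
E
```

```text
(no output)
```

View pics/w15c.png

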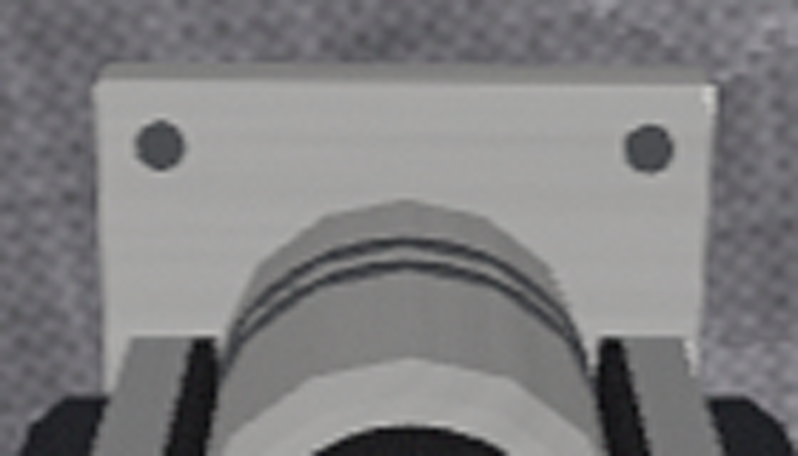

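```bash
python3 - <<'E'
from h import *
c=read_camera('wrist'); s,R=pose(); Rc=np.array(c['R'])
def inhand(TL,TR):
    Z=c['fx']*56/np.hypot(TR[0]-TL[0],TR[1]-TL[1])
    out=[]
    for u,v in (TL,TR):
        X=Rc.T@(np.array([(u-c['cx'])/c['fx']*Z,(v-c['cy'])/c['fy']*Z,Z])-c['t'])
        out.append(R.T@(X-s['tool_pos']))
    C=(out[0]+out[1])/2; return C-[0,28,0],np.degrees(np.arctan2(*(out[1]-out[0])[[1,2]]))
print('b',inhand((225.7,213.2),(335.5,213.9)))
print('a',inhand((210+96/5.7,195+85/5.7),(210+716/5.7,195+83/5.7)))
print(s['tool_pos'],R[:,2])
E
```

```text
b (array([16.17, -2.74, -0.31]), np.float64(-0.3413631897013833))
a (array([18.25, -1.36,  0.01]), np.float64(0.18390657393122906))
[ 521.39 -248.5    23.32] [ 0.99 -0.16  0.02]
```

```bash
python3 -m handwheel '[[[0,0,0.6],[0,0,0]],[[0,0,1],[0,0,0]],[[0,0,1],[0,0,0]],[[0.2,0.8,0.4],[0,0.02,0.17]],[[0.23,0.8,0],[0,0.02,0.17]],[[0.23,0.8,0],[0,0.02,0.17]],[[0.23,0.8,0],[0,0.02,0.17]],[[0.23,0.8,0],[0,0.02,0.17]],[[0.23,0.8,0],[0,0.02,0.17]],[[0.23,0.8,0],[0,0.02,0.17]],[[0.23,0.8,0],[0,0.02,0.17]],[[0.23,0.8,0],[0,0.02,0.17]],[[0.23,0.8,0],[0,0.02,0.17]],[[0.2,0.8,0],[0,0.02,0.17]],[[0.1,0.6,0],[0,0.02,0.17]],[[0,0,0],[0,0,0]]]' 
python3 - <<'E'
from h import *
c=read_camera('wrist'); cv2.imwrite('pics/w16.png',c['img'])
s,R=pose();print(s['tool_pos'],R)
E
```

```text
clock: 14.5
tool_pos: [589.6, -4.8, 118.3]
eef_rot: [-43.2, 89.7, -39.5]
ft_force: [0.5, 0.5, -2.1]
gripper_width: 31.8
[589.56  -5.65 118.31] [[ 0.   -0.06  1.  ]
 [-0.    1.    0.06]
 [-1.   -0.    0.  ]]
```

View pics/w16.png

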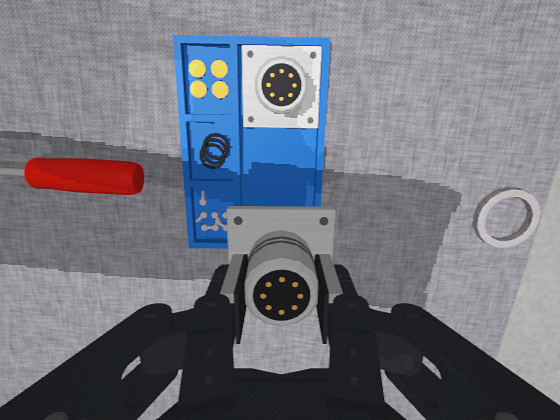

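```bash
python3 - <<'E'
from h import *
c=read_camera('wrist'); crop(c,'w16c.png',165,25,345,155,4.4); crop(c,'w16d.png',165,140,345,270,4.4)
E
```

```text
(no output)
```

View pics/w16c.png

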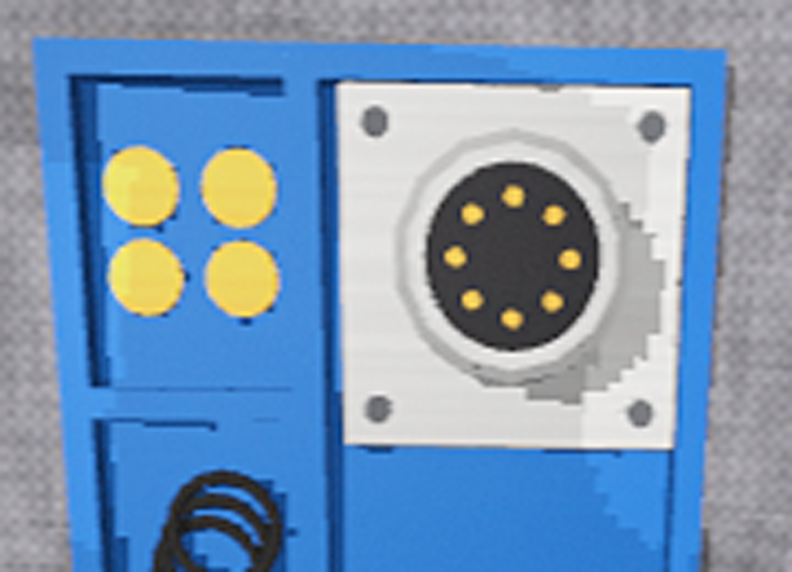

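View pics/w16d.png

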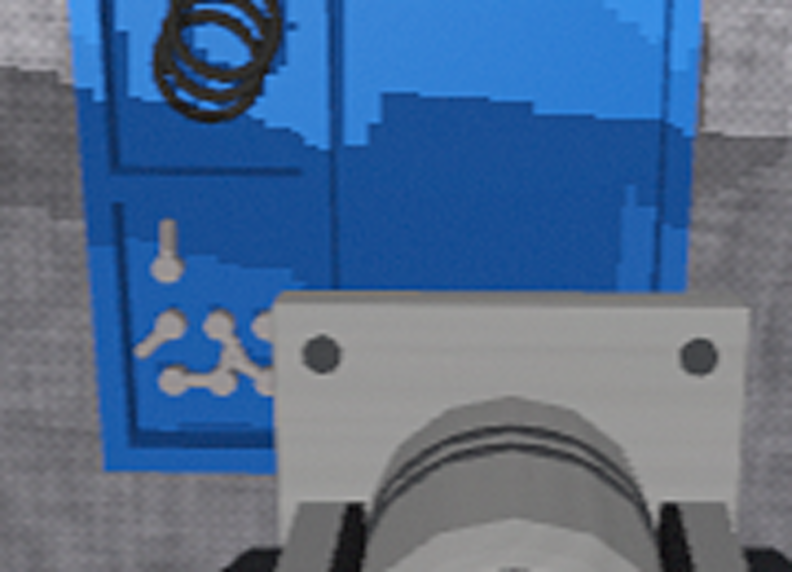

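```bash
python3 - <<'E'
from h import *
c=read_camera('wrist'); s,R=pose()
f=lambda x,y,z,o=25: ray(c,x/4.4+165,y/4.4+o,z)[:2]
P=np.array([f(*p,10) for p in [(338,84),(691,88),(676,447),(345,443)]]); print(P,P.mean(0),[np.linalg.norm(P[i]-P[i-1]) for i in range(4)],[np.degrees(np.arctan2(*(P[i]-P[i-1])[::-1])) for i in range(4)])
A=f(35,40,11);B=f(728,50,11);D=f(106,471,11,140);print('tray',A,B,D,A-D,np.linalg.norm(A-D),np.degrees(np.arctan2(-(A-D)[0],(A-D)[1])))
print('bay L',f(320,80,11),f(330,283,11,140),'R',f(696,82,11),f(660,283,11,140), f(687,290,11,140))
print(s['tool_pos'])
Z=c['fx']*56/((748-274)/4.4)
print((np.array(c['R']).T@(np.array([((511)/4.4+165-c['cx'])/c['fx']*Z,((308)/4.4+140-c['cy'])/c['fy']*Z,Z])-c['t']))+28*np.array([.057,-.998,0]))
E
```

```text
[[555.39 109.95]
 [610.82 112.9 ]
 [613.82  58.08]
 [558.04  55.23]] [584.52  84.04] [np.float64(54.78319634842626), np.float64(55.511423214614766), np.float64(54.90033507979806), np.float64(55.85004980585191)] [np.float64(92.77870156624209), np.float64(3.0455210761258376), np.float64(-86.86745575167164), np.float64(-177.0751944289217)]
tray [508.44 113.  ] [615.92 118.43] [516.04 -45.16] [ -7.59 158.16] 158.3391644145685 2.7493406783358845
bay L [552.68 110.19] [557.17  -5.56] R [611.41 113.63] [616.68  -1.86] [621.68  -2.88]
[589.21  -6.77 117.83]
[589.63  -8.35  98.07]
```

```bash
python3 -m handwheel '[[[-0.08,0.02,-0.5],[0,0.03,0]],[[-0.08,0,-0.9],[0,0.03,0]],[[-0.04,0,-0.9],[0,0.03,0]],[[0,0,-0.6],[0,0.03,0]],[[0,0,0],[0,0,0]]]' 
python3 - <<'E'
from h import *
c=read_camera('wrist'); crop(c,'w17.png',165,120,345,270,4.4)
s,R=pose();print(s['tool_pos'],R)
E
```

```text
clock: 15.15
tool_pos: [582.1, -10.2, 40.8]
eef_rot: [-156.0, 89.3, -152.8]
ft_force: [-0.0, 1.0, -1.7]
gripper_width: 31.9
[582.71 -10.24  41.78] [[-0.01 -0.06  1.  ]
 [-0.01  1.    0.06]
 [-1.   -0.   -0.01]]
```

View pics/w17.png

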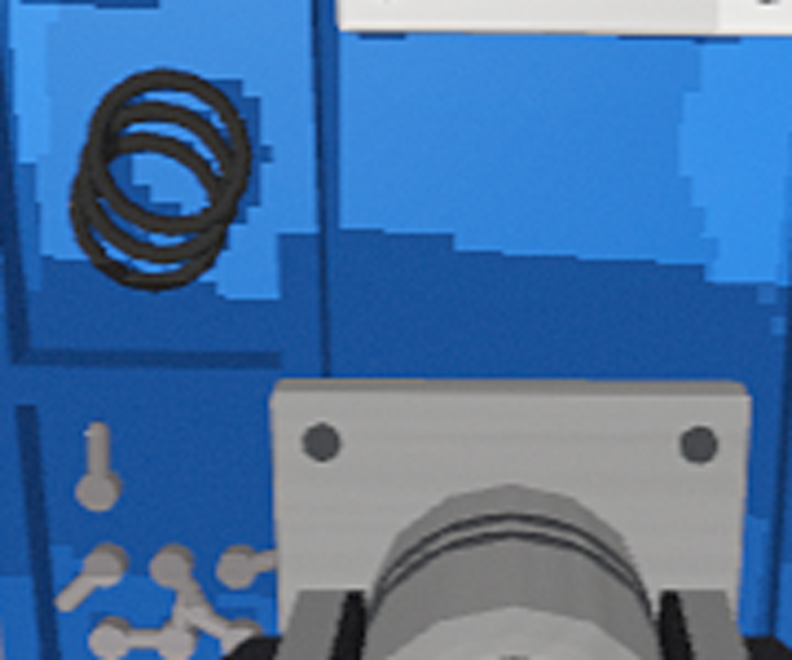

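```bash
python3 -m handwheel '[[[0.18,0.16,0],[0,-0.1,0]],[[0,0,0],[0,0,0]]]';python3 -m handwheel '[[[0,0,-0.1],[0,0,0]],[[0,0,0],[0,0,0]]]'
python3 - <<'E'
from h import *
c=read_camera('wrist'); crop(c,'w18.png',165,120,345,270,4.4)
s,R=pose();print(s['tool_pos'],R)
E
```

```text
clock: 15.4
tool_pos: [588.7, -6.5, 43.1]
eef_rot: [-53.2, 89.6, -50.1]
ft_force: [-0.4, -0.4, -0.8]
gripper_width: 31.7
clock: 15.6
tool_pos: [590.2, -6.4, 42.5]
eef_rot: [-39.2, 89.4, -36.0]
ft_force: [-0.4, -0.1, -1.5]
gripper_width: 31.3
[590.51  -6.46  42.83] [[ 0.01 -0.06  1.  ]
 [-0.01  1.    0.06]
 [-1.   -0.01  0.01]]
```

View pics/w18.png

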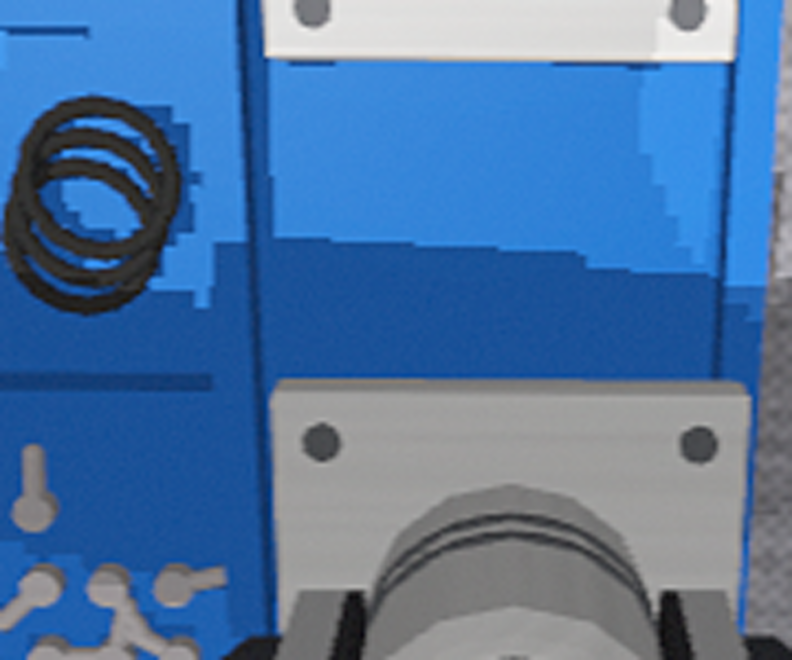

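```bash
python3 -m handwheel '[[[-0.14,0,-0.15],[0,0.06,0]],[[-0.04,0,-0.12],[0,0.04,0]],[[0,0,0],[0,0,0]]]'
python3 - <<'E'
from h import *
c=read_camera('wrist'); crop(c,'w19.png',165,120,345,270,4.4)
s,R=pose();print(s['tool_pos'],R)
E
```

```text
clock: 15.95
tool_pos: [586.1, -6.4, 36.4]
eef_rot: [-101.9, 89.6, -98.7]
ft_force: [-0.3, 0.6, -0.2]
gripper_width: 31.4
[586.14  -6.42  36.49] [[-0.   -0.06  1.  ]
 [-0.01  1.    0.06]
 [-1.   -0.01 -0.  ]]
```

View pics/w19.png

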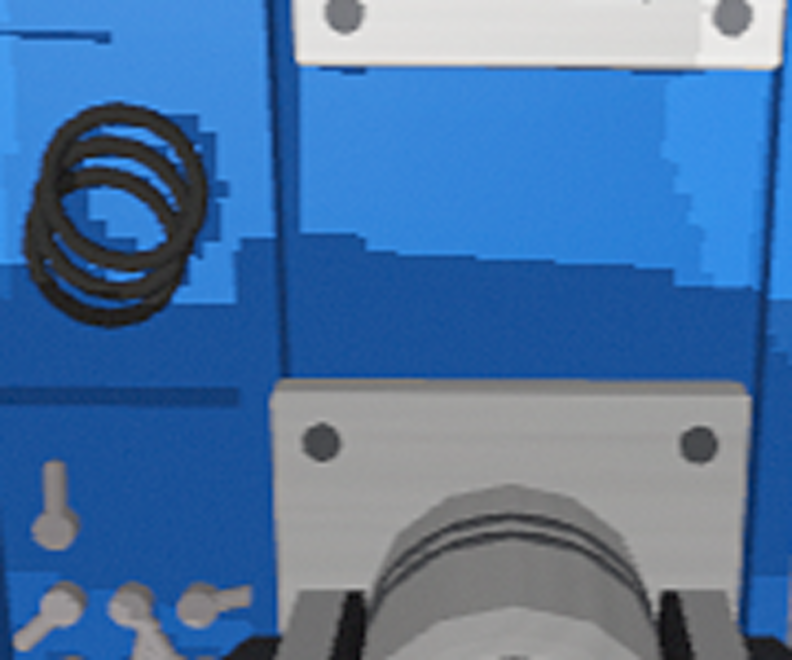

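```bash
python3 -m handwheel '[[[0.05,0,0],[0,0,0]],[[0,0,0],[0,0,0]]]';python3 -m handwheel '[[[0,0,-0.12],[0,0.02,0]],[[0,0,0],[0,0,0]]]'
python3 - <<'E'
from h import *
c=read_camera('wrist'); crop(c,'w20.png',165,120,345,270,4.4)
s,R=pose();print(s['tool_pos'],R,s['ft_force'])
E
```

```text
clock: 16.2
tool_pos: [587.5, -6.5, 36.4]
eef_rot: [-100.8, 89.6, -97.6]
ft_force: [0.8, -0.4, -1.5]
gripper_width: 31.7
clock: 16.4
tool_pos: [587.6, -6.5, 33.3]
eef_rot: [-118.0, 89.6, -114.7]
ft_force: [-0.6, -0.4, -2.0]
gripper_width: 31.6
[587.83  -6.49  33.56] [[-0.   -0.06  1.  ]
 [-0.01  1.    0.06]
 [-1.   -0.01 -0.  ]] [-0.99  0.71 -1.18]
```

View pics/w20.png

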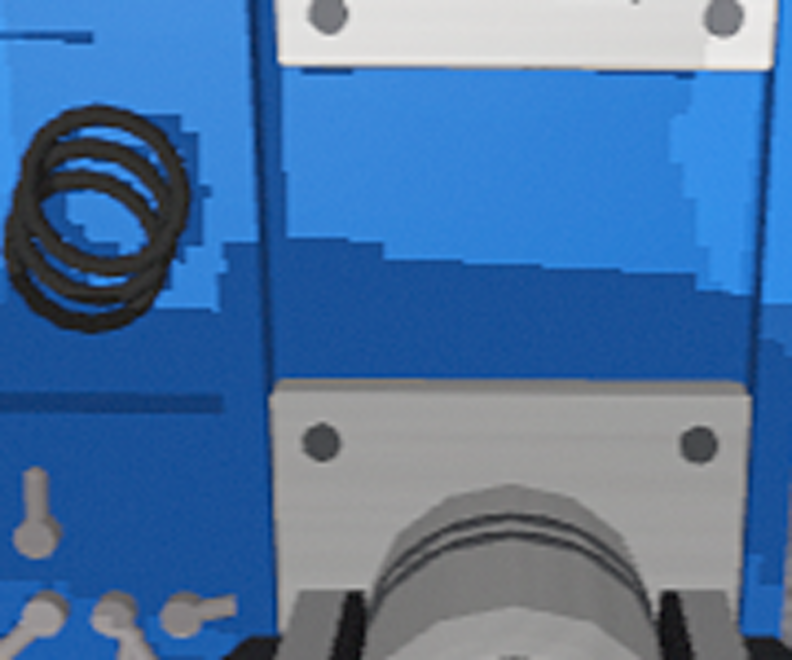

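```bash
python3 -m handwheel '[[[0,0,-0.15],[0,0.01,0]],[[0,0,0],[0,0,0]]]';python3 -m handwheel '[[[-0.03,0,-0.12],[0,0.02,0]],[[0,0,0],[0,0,0]]]'
python3 - <<'E'
from h import *
c=read_camera('wrist'); crop(c,'w21.png',165,120,345,270,4.4)
s,R=pose();print(s['tool_pos'],R,s['ft_force'])
E
```

```text
clock: 16.65
tool_pos: [587.8, -6.5, 29.5]
eef_rot: [-122.4, 89.6, -119.2]
ft_force: [-0.3, -0.4, -1.3]
gripper_width: 31.8
clock: 16.85
tool_pos: [587.7, -6.6, 26.9]
eef_rot: [-127.0, 89.6, -123.8]
ft_force: [0.5, 0.3, -1.1]
gripper_width: 31.5
[587.69  -6.58  26.92] [[-0.   -0.06  1.  ]
 [-0.01  1.    0.06]
 [-1.   -0.01 -0.  ]] [ 0.42 -0.06 -1.91]
```

View pics/w21.png

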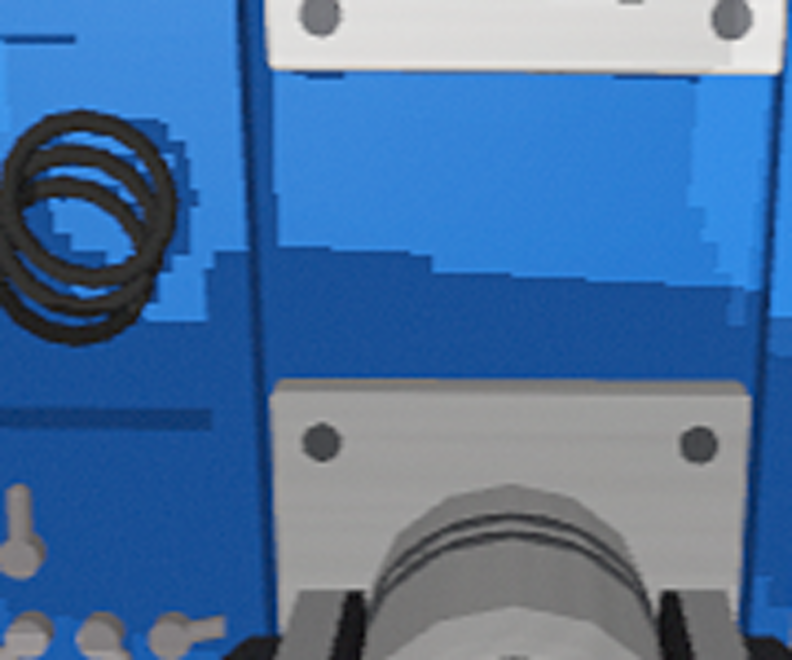

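Within the walls. Land on the floor, then push toward the -y end.

```bash
python3 -m handwheel '[[[0,0,-0.1],[0,0,0]],[[0,0,-0.1],[0,0,0]]]';python3 -m handwheel '[[[0,-0.06,0.02],[0,0,0]],[[0,-0.06,0],[0,0,0]]]'
```

```text
clock: 17.1
tool_pos: [588.1, -6.7, 26.6]
eef_rot: [-139.0, 89.5, -135.8]
ft_force: [-9.8, 1.0, 16.7]
gripper_width: 31.7
clock: 17.3
tool_pos: [588.2, -8.0, 28.0]
eef_rot: [-158.5, 89.6, -155.3]
ft_force: [-0.3, 6.5, 0.8]
gripper_width: 31.4
```

```bash
python3 -m handwheel '[[[0,-0.04,-0.1],[0,0,0]],[[0,-0.03,-0.08],[0,0,0]]]';python3 -m handwheel '[[[0,0,0],[0,0,0]],[[0,0,0],[0,0,0]]]' 0.0; python3 -m handwheel '[[[0,0,0.4],[0,0,0]],[[0,0,0.9],[0,0,0]],[[0,0,1],[0,0,0]],[[0,0.4,1],[0,0,0]],[[0,0.5,0.8],[0,0,0]],[[0,0,0],[0,0,0]]]'
python3 - <<'E'
from h import *
c=read_camera('wrist'); cv2.imwrite('pics/w22.png',c['img'])
s,R=pose();print(s['tool_pos'],R,s['ft_force'])
E
```

```text
clock: 17.5
tool_pos: [588.5, -7.4, 26.6]
eef_rot: [164.4, 89.5, 167.6]
ft_force: [-9.7, 2.0, 19.2]
gripper_width: 31.7
clock: 17.7
tool_pos: [589.1, -7.4, 27.3]
eef_rot: [166.7, 89.6, 169.9]
ft_force: [-0.3, 0.0, -0.5]
gripper_width: 42.4
clock: 18.3
tool_pos: [587.6, 14.3, 133.3]
eef_rot: [175.3, 89.5, 178.4]
ft_force: [0.3, 0.4, 0.1]
gripper_width: 43.0
[586.66  13.77 131.56] [[-0.01 -0.05  1.  ]
 [ 0.    1.    0.05]
 [-1.    0.   -0.01]] [-0.38 -0.2   0.07]
```

View pics/w22.png

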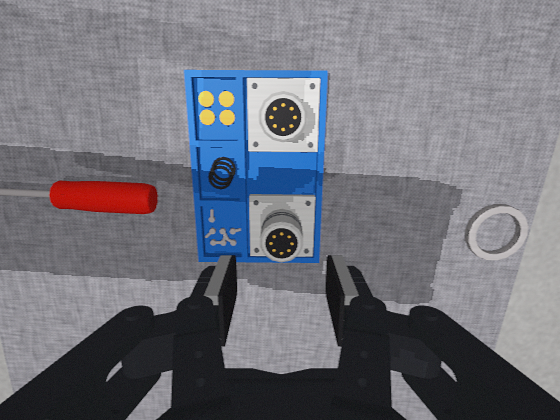

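```bash
python3 -m handwheel '[[[-0.54,0.85,0.2],[0,0,0.82]],[[-0.54,0.85,0.2],[0,0,0.82]],[[-0.54,0.85,0.2],[0,0,0.82]],[[-0.54,0.85,0],[0,0,0.82]],[[-0.54,0.85,0],[0,0,0.82]],[[-0.54,0.85,0],[0,0,0.82]],[[0,0,0],[0,0,0]]]' 1
python3 - <<'E'
from h import *
c=read_camera('wrist'); cv2.imwrite('pics/w23.png',c['img'])
s,R=pose();print(s['tool_pos'],R,s['q'])
E
```

```text
clock: 19.05
tool_pos: [497.6, 139.7, 135.5]
eef_rot: [173.3, 88.5, -153.1]
ft_force: [0.8, 0.3, -0.4]
gripper_width: 85.5
[498.24 138.76 135.44] [[-0.02 -0.55  0.83]
 [-0.01  0.83  0.55]
 [-1.    0.   -0.03]] [  9.88  -4.25 115.68  -0.52  70.03 -23.36]
```

View pics/w23.png

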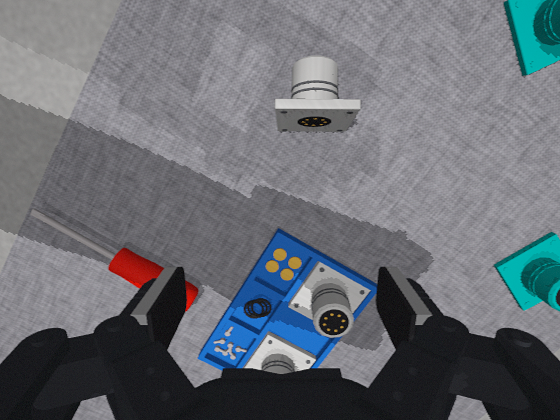

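```bash
python3 - <<'E'
from h import *
c=read_camera('wrist'); crop(c,'w23c.png',265,45,370,140,7)
E
```

```text
(no output)
```

View pics/w23c.png

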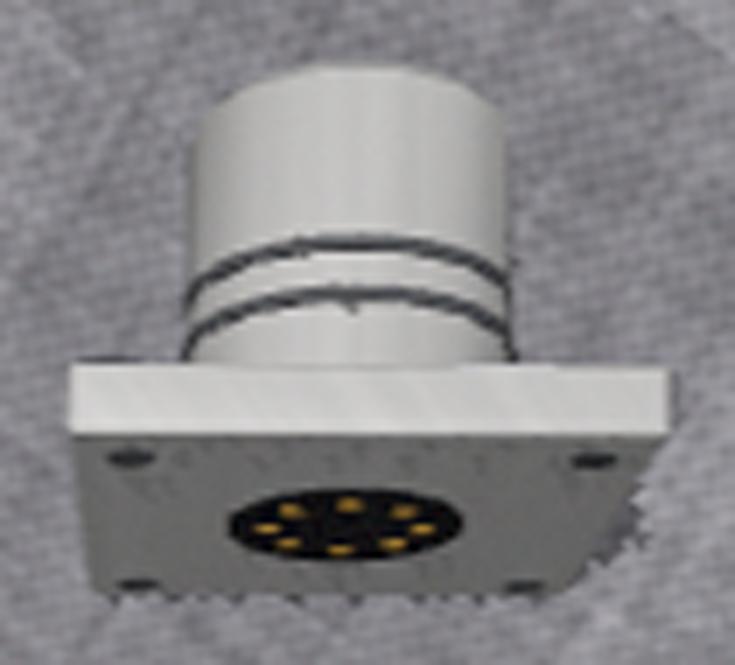

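```bash
python3 - <<'E'
from h import *
c=read_camera('wrist'); f=lambda x,y,z: ray(c,x/7+265,y/7+45,z)
A,B=f(70,366,53.1),f(670,370,53.1);C,D=f(72,432,55.3),f(668,436,55.3)
for P,Q in((A,B),(C,D)): print(P,Q,np.linalg.norm(P-Q),np.degrees(np.arctan2(*(Q-P)[1::-1])))
j=(B-A)/np.linalg.norm(B-A); n=np.array([-j[1],j[0],0]); k=np.array([0,0,1])
zf=.949*n-.316*k; yf=-.316*n-.949*k
print('n',n,'flange ctr',(A+B)/2+28*yf-3.5*zf,(C+D)/2+28*yf+3.5*zf)
print('bottom', f(330,595,2.2), 'pred',(C+D)/2+56*yf)
s,R=pose();print(s['tool_pos'],R[:,2])
E
```

```text
[448.87 204.82  53.1 ] [495.56 235.07  53.1 ] 55.633112143954705 32.938926025952725
[452.32 200.04  55.3 ] [498.59 230.07  55.3 ] 55.16287538184705 32.97439346862067
n [-0.54  0.84  0.  ] flange ctr [478.83 209.73  27.63] [478.46 210.42  27.62]
bottom [485.52 200.24   2.2 ] pred [485.08 200.2    2.16]
[499.59 137.94 136.41] [ 0.84  0.55 -0.03]
```

```bash
python3 -m handwheel '[[[0.03,0.15,-0.3],[0.81,0.48,0]],[[0.03,0.15,-0.3],[0.81,0.48,0]],[[0.03,0.15,-0.3],[0.81,0.48,0]],[[0.03,0.15,-0.3],[0.81,0.48,0]],[[0.03,0.15,-0.3],[0.81,0.48,0]],[[0.03,0.15,-0.3],[0.81,0.48,0]],[[0.03,0.15,-0.3],[0.81,0.48,0]],[[0.03,0.15,-0.3],[0.81,0.48,0]],[[0,0,0],[0,0,0]]]' 1
python3 - <<'E'
from h import *
c=read_camera('wrist'); cv2.imwrite('pics/w24.png',c['img'])
s,R=pose();print(s['tool_pos'],R,s['q'])
E
```

```text
clock: 20.1
tool_pos: [514.0, 158.2, 73.1]
eef_rot: [88.8, 43.3, 121.4]
ft_force: [-0.2, 0.3, -0.6]
gripper_width: 85.6
[514.42 158.45  74.43] [[-0.38 -0.38  0.85]
 [ 0.62  0.58  0.53]
 [-0.69  0.73  0.02]] [ -6.12  18.1  107.25  35.24  87.81 -50.88]
```

View pics/w24.png

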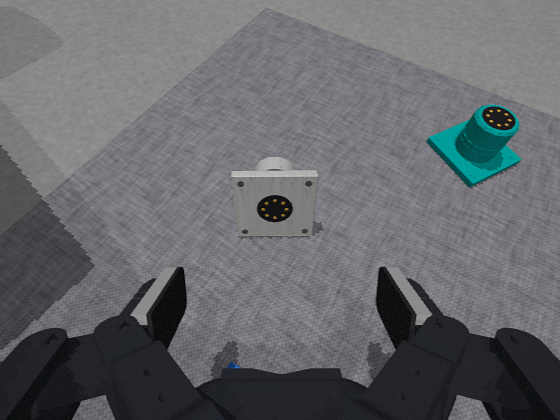

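```bash
python3 -m handwheel '[[[-0.36,0.5,-0.48],[-0.03,0.04,0.04]],[[-0.36,0.5,-0.48],[-0.03,0.04,0.04]],[[-0.36,0.5,-0.48],[-0.03,0.04,0.04]],[[-0.36,0.5,-0.48],[-0.03,0.04,0.04]],[[0,0,0],[0,0,0]]]' 1
python3 - <<'E'
from h import *
c=read_camera('wrist'); cv2.imwrite('pics/w25.png',c['img'])
s,R=pose();print(s['tool_pos'],R)
E
```

```text
clock: 20.65
tool_pos: [475.1, 213.0, 24.9]
eef_rot: [90.3, 44.0, 123.5]
ft_force: [-0.4, -0.9, 0.1]
gripper_width: 85.7
[476.27 212.52  25.73] [[-0.4  -0.38  0.84]
 [ 0.6   0.58  0.55]
 [-0.69  0.72 -0.  ]]
```

View pics/w25.png

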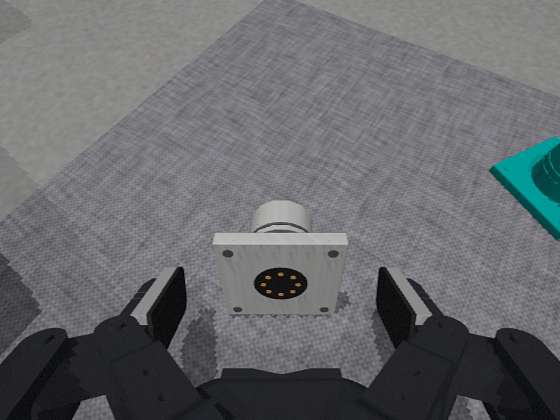

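```bash
python3 -m handwheel '[[[-0.12,0.21,-0.25],[0,0,0]],[[-0.12,0.21,-0.22],[0,0,0]],[[0,0,0],[0,0,0]]]' 1
python3 - <<'E'
from h import *
c=read_camera('wrist'); cv2.imwrite('pics/w26.png',c['img'])
s,R=pose();print(s['tool_pos'],R,s['ft_force'])
E
```

```text
clock: 21.0
tool_pos: [470.9, 224.2, 14.1]
eef_rot: [90.0, 44.1, 123.3]
ft_force: [0.9, -0.1, -0.4]
gripper_width: 85.4
[471.32 223.97  14.4 ] [[-0.39 -0.38  0.84]
 [ 0.6   0.58  0.55]
 [-0.7   0.72  0.  ]] [0.65 0.09 0.61]
```

View pics/w26.png

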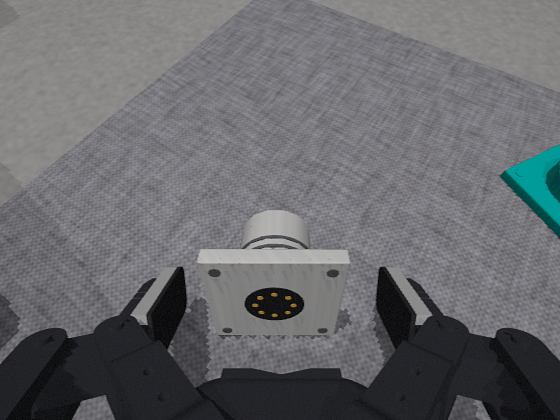

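```bash
python3 -m handwheel '[[[-0.1,-0.06,-0.02],[0,0,0]],[[0,0,0],[0,0,0]]]'; python3 -m handwheel '[[[0,0,0],[0,0,0]],[[0,0,0],[0,0,0]],[[0,0,0],[0,0,0]]]' -1
python3 - <<'E'
from h import *
c=read_camera('wrist'); cv2.imwrite('pics/w27.png',c['img'])
s,R=pose();print(s['tool_pos'],R,s['ft_force'])
E
```

```text
clock: 21.25
tool_pos: [469.5, 222.0, 14.2]
eef_rot: [89.8, 44.2, 123.1]
ft_force: [-0.1, -0.0, -0.2]
gripper_width: 85.8
clock: 21.55
tool_pos: [470.5, 221.4, 15.0]
eef_rot: [89.7, 44.2, 123.0]
ft_force: [-0.1, -0.1, 0.2]
gripper_width: 54.5
[470.48 221.47  14.92] [[-0.39 -0.38  0.84]
 [ 0.6   0.58  0.55]
 [-0.7   0.72  0.  ]] [ 1.02 -0.35  1.55]
```

View pics/w27.png

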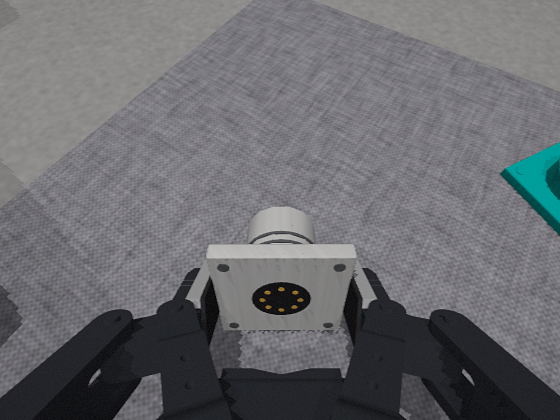

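```bash
python3 -m handwheel '[[[0,0,0],[0,0,0]],[[0,0,0.5],[0,0,0]],[[0,0,1],[0,0,0]],[[0,0,1],[0,0,0]],[[0,0,1],[0,0,0]],[[0.25,-0.4,0.3],[-0.83,-0.54,0]],[[0.25,-0.4,0.2],[-0.83,-0.54,0]],[[0.25,-0.4,0],[-0.83,-0.54,0]],[[0.25,-0.4,0],[-0.83,-0.54,0]],[[0.25,-0.4,0],[-0.83,-0.54,0]],[[0.25,-0.4,0],[-0.83,-0.54,0]],[[0.25,-0.4,0],[-0.83,-0.54,0]],[[0.25,-0.4,0],[-0.83,-0.54,0]],[[0.25,-0.4,0],[-0.83,-0.54,0]],[[0.25,-0.4,0],[-0.83,-0.54,0]],[[0,0,0],[0,0,0]]]'
python3 - <<'E'
from h import *
c=read_camera('wrist'); cv2.imwrite('pics/w28.png',c['img'])
s,R=pose();print(s['tool_pos'],R,s['q'],s['ft_force'])
E
```

```text
clock: 23.2
tool_pos: [533.4, 117.0, 129.1]
eef_rot: [-87.7, 73.9, -54.9]
ft_force: [0.1, -0.2, -1.1]
gripper_width: 54.6
[533.78 117.01 129.54] [[ 0.16 -0.52  0.84]
 [-0.23  0.81  0.54]
 [-0.96 -0.28  0.01]] [ 14.2   -3.56 116.75 -17.    61.97 -11.23] [ 0.31  0.6  -1.39]
```

View pics/w28.png

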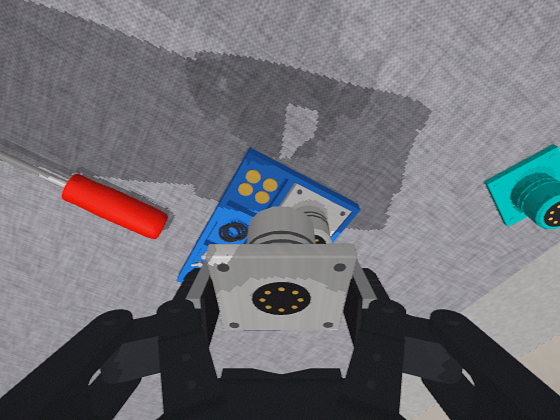

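```bash
python3 -m handwheel '[[[0.35,-0.58,-0.2],[0,0,-0.84]],[[0.35,-0.58,-0.2],[0,0,-0.84]],[[0.35,-0.58,-0.2],[0,0,-0.84]],[[0.35,-0.58,-0.2],[0,0,-0.84]],[[0.35,-0.58,-0.2],[0,0,-0.84]],[[0.35,-0.58,-0.2],[0,0,-0.84]],[[0,0,0],[-0.8,-0.04,0]],[[0,0,0],[-0.8,-0.04,0]],[[0,0,0],[0,0,0]]]'
python3 - <<'E'
from h import *
c=read_camera('wrist'); cv2.imwrite('pics/w29.png',c['img'])
s,R=pose();print(s['tool_pos'],R,s['q'],s['ft_force'])
E
```

```text
clock: 24.15
tool_pos: [588.5, 25.1, 102.1]
eef_rot: [-87.9, 65.2, -87.3]
ft_force: [-0.2, -0.1, -1.6]
gripper_width: 54.8
[588.84  24.72 102.68] [[ 0.02 -0.01  1.  ]
 [-0.42  0.91  0.01]
 [-0.91 -0.42  0.02]] [  8.35   9.   108.1  -26.72  67.78  19.08] [-0.09  0.22 -0.29]
```

View pics/w29.png

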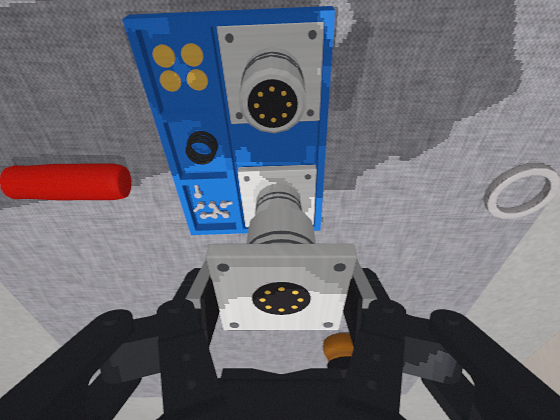

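```bash
python3 - <<'E'
from h import *
c=read_camera('wrist'); crop(c,'w29c.png',195,225,370,340,4.5)
E
```

```text
(no output)
```

View pics/w29c.png

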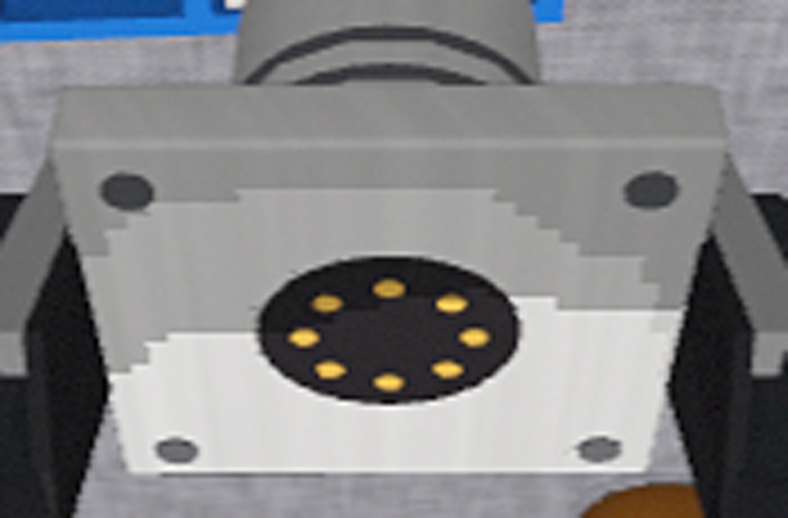

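```bash
cat > pnp.py <<'E'
from h import *
def inhand(c,pix):
    K=np.array([[c['fx'],0,c['cx']],[0,c['fy'],c['cy']],[0,0,1]],float)
    o=np.array([[-28,28,0],[28,28,0],[28,-28,0],[-28,-28,0],[-28,28,-7],[28,28,-7]],float)
    ok,r,t=cv2.solvePnP(o,np.array(pix,float),K,None,flags=cv2.SOLVEPNP_SQPNP)
    ok,r,t=cv2.solvePnP(o,np.array(pix,float),K,None,r,t,True)
    e=cv2.projectPoints(o,r,t,K,None)[0][:,0]-pix
    Rc=np.array(c['R']); Ro=Rc.T@cv2.Rodrigues(r)[0]; to=Rc.T@(t.ravel()-c['t'])
    return Ro,to,e
E
python3 - <<'E'
from pnp import *
c=read_camera('wrist'); s,R=pose()
pix=[(x/4.5+195,y/4.5+225) for x,y in [(54,146),(727,143),(650,470),(130,472),(60,92),(717,90)]]
Ro,to,e=inhand(c,pix); print('world axes',Ro,'face ctr',to,'err',e)
print('tilt from up deg',np.degrees(np.arccos(Ro[2,2])), 'barrel end', to-42*Ro[:,2],'fc in tool',R.T@(to-3.5*Ro[:,2]-s['tool_pos']))
print('axes in tool',R.T@Ro)
print(s['tool_pos'],R)
E
```

```text
world axes [[ 1.   -0.02 -0.01]
 [ 0.02  1.   -0.02]
 [ 0.01  0.02  1.  ]] face ctr [589.04  31.35 122.07] err [[-0.72  1.11]
 [ 0.39  1.17]
 [-0.52  0.17]
 [ 0.48  0.22]
 [ 0.89 -1.28]
 [-0.52 -1.41]]
tilt from up deg 1.4090309498838625 barrel end [589.55  32.25  80.08] fc in tool [-16.79   0.15   0.35]
axes in tool [[ 0.   -0.44 -0.9 ]
 [ 0.    0.9  -0.44]
 [ 1.   -0.    0.01]]
[589.1   24.27 103.37] [[ 0.02 -0.    1.  ]
 [-0.42  0.91  0.01]
 [-0.91 -0.42  0.02]]
```

```bash
python3 -m handwheel '[[[-0.05,0.12,-0.2],[-0.1,0.1,0.2]],[[-0.05,0.12,-0.2],[-0.1,0.1,0.2]],[[0,0,0],[0,0,0]]]'
python3 - <<'E'
from pnp import *
c=read_camera('wrist'); s,R=pose(); cv2.imwrite('pics/w30.png',c['img'])
print(s['tool_pos'],R, np.degrees(np.arctan2(R[1,2],R[0,2])))
fc=s['tool_pos']+R@[-17.8,-.2,0.2]; print('fc',fc,'axis',R@[.9,.44,0])
E
```

```text
clock: 24.6
tool_pos: [586.5, 29.9, 93.7]
eef_rot: [-90.6, 64.2, -87.2]
ft_force: [0.5, 0.2, -1.3]
gripper_width: 54.5
[586.79  29.78  94.1 ] [[ 0.02 -0.05  1.  ]
 [-0.43  0.9   0.06]
 [-0.9  -0.43 -0.  ]] 3.242387986282255
fc [586.62  37.35 110.21] axis [-0.  0. -1.]
```

View pics/w30.png

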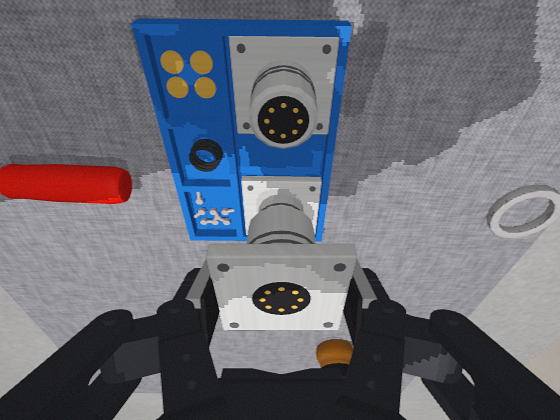

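```bash
python3 -m handwheel '[[[0,0,-0.6],[0,0,0]],[[0,0,-0.7],[0,0,0]],[[0,0,-0.4],[0,0,0]],[[0,0,0],[0,0,0]]]'
python3 - <<'E'
from pnp import *
c=read_camera('wrist'); s,R=pose(); cv2.imwrite('pics/w31.png',c['img'])
print(s['tool_pos'],R, np.degrees(np.arctan2(R[1,2],R[0,2])),s['ft_force'])
fc=s['tool_pos']+R@[-17.8,-.2,0.2]; print('fc',fc,'axis',R@[.9,.44,0])
E
```

```text
clock: 25.05
tool_pos: [586.0, 29.8, 47.2]
eef_rot: [-90.6, 64.3, -87.3]
ft_force: [0.5, -0.1, 0.5]
gripper_width: 54.5
[586.24  29.79  47.82] [[ 0.02 -0.05  1.  ]
 [-0.43  0.9   0.06]
 [-0.9  -0.43 -0.  ]] 3.2471833053444334 [-0.54  0.31 -0.78]
fc [586.07  37.35  63.94] axis [-0.    0.01 -1.  ]
```

View pics/w31.png

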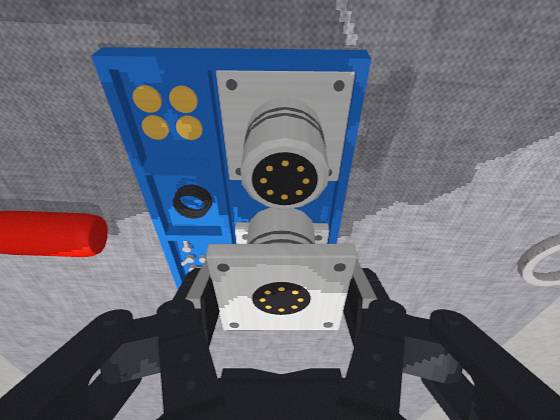

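```bash
python3 - <<'E'
from pnp import *
c=read_camera('wrist'); crop(c,'w31c.png',190,140,370,275,4.4)
E
```

```text
(no output)
```

View pics/w31c.png

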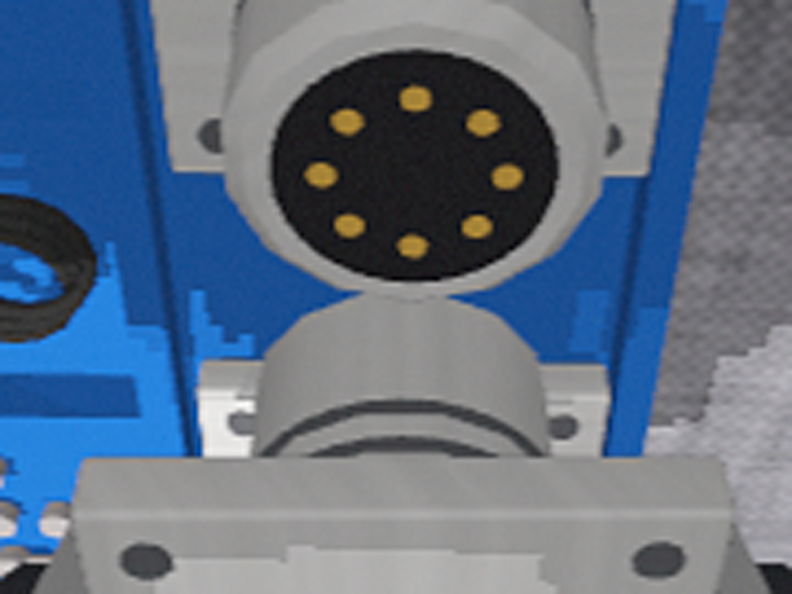

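```bash
python3 - <<'E'
from pnp import *
c=read_camera('wrist'); s,R=pose()
f=lambda x,y,z: ray(c,x/4.4+190,y/4.4+140,z)
print('b axis',f(415,166,45)); a=[f(200,362,10),f(607,368,10)];b=[f(172,172,10),f(650,177,10)]
print('a edge',a,'b edge',b); ma=(a[0]+a[1])/2; mb=(b[0]+b[1])/2; print('gap',mb-ma,'mid',(ma+mb)/2)
pix=[(x/4.4+190,y/4.4+140) for x,y in [(74,515),(732,513)]]
zt=63.94
print('flange barrel-side edge',f(83,462,zt-3.5),f(724,460,zt-3.5),'outer',f(74,515,zt+3.5),f(732,513,zt+3.5))
print(s['tool_pos'])
E
```

```text
b axis [585.32  85.08  45.  ]
a edge [array([560.78,  23.82,  10.  ]), array([614.86,  25.95,  10.  ])] b edge [array([558.69,  55.58,  10.  ]), array([614.94,  58.19,  10.  ])]
gap [-1. 32.  0.] mid [587.32  40.89  10.  ]
flange barrel-side edge [557.15  62.19  60.44] [613.9   65.92  60.44] outer [557.66  63.53  67.44] [613.17  67.2   67.44]
[587.66  30.    49.84]
```

```bash
python3 - <<'E'
from pnp import *
im=cv2.imread('pics/w22.png'); cv2.imwrite('pics/w22c.png',cv2.resize(im[60:270,180:340],None,fx=2.8,fy=2.8,interpolation=cv2.INTER_CUBIC))
c=read_camera('scene'); crop(c,'s32.png',190,200,300,270,7)
E
```

```text
(no output)
```

View pics/w22c.png

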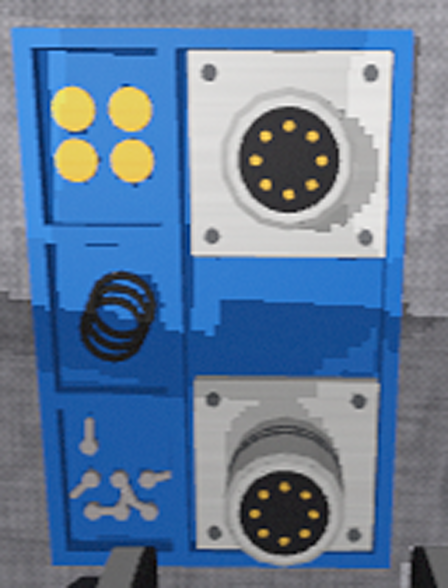

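View pics/s32.png

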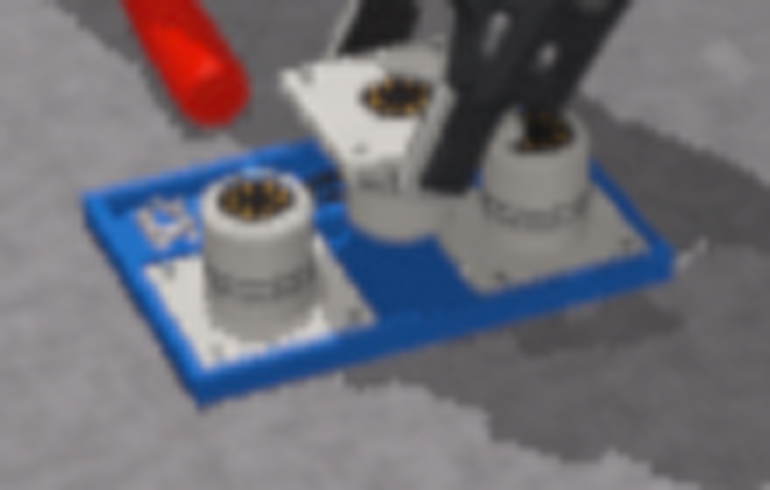

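```bash
cat > rel.py <<'E'
from pnp import *
def solve(c,o,p):
    K=np.array([[c['fx'],0,c['cx']],[0,c['fy'],c['cy']],[0,0,1]],float);o=np.array(o,float);p=np.array(p,float)
    ok,r,t=cv2.solvePnP(o,p,K,None,flags=cv2.SOLVEPNP_SQPNP); ok,r,t=cv2.solvePnP(o,p,K,None,r,t,True)
    print('err px',(cv2.projectPoints(o,r,t,K,None)[0][:,0]-p).round(2).tolist())
    return cv2.Rodrigues(r)[0],t.ravel()
def rel(c,bay_o,bay_p,cp=None):
    if cp is None: cp=[(x/4.5+195,y/4.5+225) for x,y in [(54,146),(727,143),(650,470),(130,472),(60,92),(717,90)]]
    Rb,tb=solve(c,bay_o,bay_p)
    Rc,tc=solve(c,[[-28,28,0],[28,28,0],[28,-28,0],[-28,-28,0],[-28,28,-7],[28,28,-7]],cp)
    f=Rb.T@(tc-tb); A=Rb.T@Rc
    print('face ctr in bay',f,'barrel end',f-42*A[:,2],'axes',A)
E
python3 - <<'E'
from rel import *
c=read_camera('wrist'); g=lambda x,y:(x/4.4+190,y/4.4+140)
o=[[-28,-18.5,7],[28,-18.5,7],[-28,18.5,7],[28,18.5,7],[0,46.5,42]]
rel(c,o,[g(200,362),g(607,368),g(172,172),g(650,177),g(415,166)])
E
```

```text
err px [[0.37, 1.68], [0.11, 1.63], [0.91, -2.54], [-1.51, -2.07], [0.12, 1.29]]
err px [[-0.72, 1.11], [0.39, 1.17], [-0.52, 0.17], [0.48, 0.22], [0.89, -1.28], [-0.52, -1.41]]
face ctr in bay [-0.25  1.7  68.51] barrel end [-0.64  0.42 26.54] axes [[ 1.   -0.02  0.01]
 [ 0.02  1.    0.03]
 [-0.01 -0.03  1.  ]]
```

```bash
python3 -m handwheel '[[[0,-0.02,-0.3],[0,0,0]],[[0,0,-0.25],[0,0,0]],[[0,0,0],[0,0,0]]]'
python3 - <<'E'
from pnp import *
c=read_camera('wrist'); s,R=pose(); crop(c,'w33.png',190,140,370,275,4.4)
print(s['tool_pos'],R, np.degrees(np.arctan2(R[1,2],R[0,2])),s['ft_force'])
fc=s['tool_pos']+R@[-17.8,-.2,0.2]; print('fc',fc,'axis',R@[.9,.44,0])
E
```

```text
clock: 25.6
tool_pos: [589.6, 29.8, 37.8]
eef_rot: [-89.4, 64.3, -86.2]
ft_force: [0.2, 0.5, -1.2]
gripper_width: 54.4
[589.83  29.8   38.17] [[ 0.03 -0.05  1.  ]
 [-0.43  0.9   0.06]
 [-0.9  -0.43  0.01]] 3.264191410948249 [-0.47 -1.04 -1.94]
fc [589.52  37.34  54.29] axis [ 0.    0.01 -1.  ]
```

View pics/w33.png

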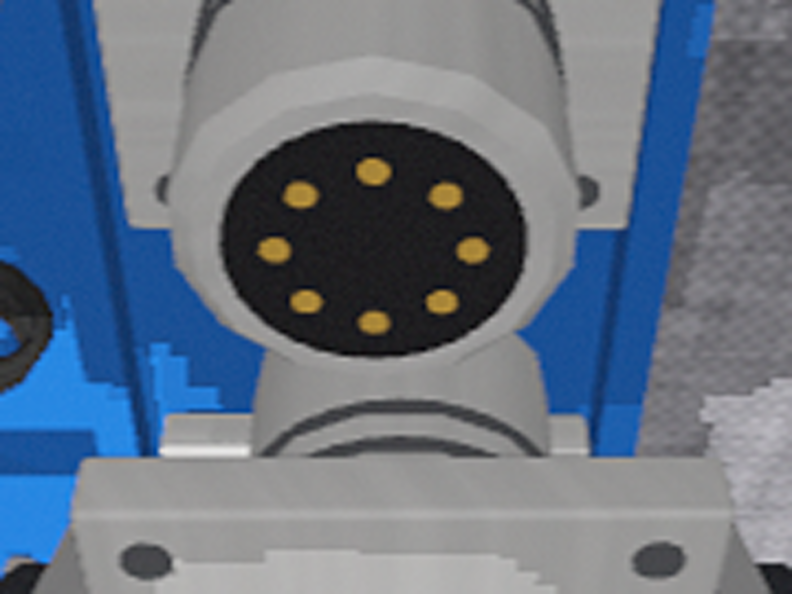

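```bash
python3 -m handwheel '[[[-0.14,0,0],[0,0.08,0]],[[0,0,0],[0,0,0]]]'
python3 - <<'E'
from rel import *
c=read_camera('wrist'); g=lambda x,y:(x/4.4+190,y/4.4+140)
o=[[-28,-18.5,7],[28,-18.5,7],[-28,18.5,7],[28,18.5,7],[0,46.5,42]]
rel(c,o,[g(162,417),g(588,418),g(130,228),g(628,229),g(373,240)])
s,R=pose(); crop(c,'w34.png',190,140,370,275,4.4)
print(s['tool_pos'],R, np.degrees(np.arctan2(R[1,2],R[0,2])),s['ft_force'])
fc=s['tool_pos']+R@[-17.8,-.2,0.2]; print('fc',fc,'axis',R@[.9,.44,0])
E
```

```text
clock: 25.85
tool_pos: [586.1, 29.8, 38.2]
eef_rot: [-90.5, 64.3, -87.2]
ft_force: [0.3, -0.9, -0.6]
gripper_width: 54.3
err px [[0.89, 1.7], [-0.11, 1.94], [0.57, -2.78], [-1.59, -2.29], [0.26, 1.4]]
err px [[-0.72, 1.11], [0.39, 1.17], [-0.52, 0.17], [0.48, 0.22], [0.89, -1.28], [-0.52, -1.41]]
face ctr in bay [ 2.96  1.44 58.53] barrel end [ 2.96  0.05 16.55] axes [[ 1.   -0.01 -0.  ]
 [ 0.01  1.    0.03]
 [-0.   -0.03  1.  ]]
[586.37  29.82  38.36] [[ 0.02 -0.05  1.  ]
 [-0.43  0.9   0.06]
 [-0.9  -0.43 -0.  ]] 3.2677104342671677 [ 0.48 -0.02 -1.37]
fc [586.2   37.36  54.49] axis [-0.    0.01 -1.  ]
```

View pics/w34.png

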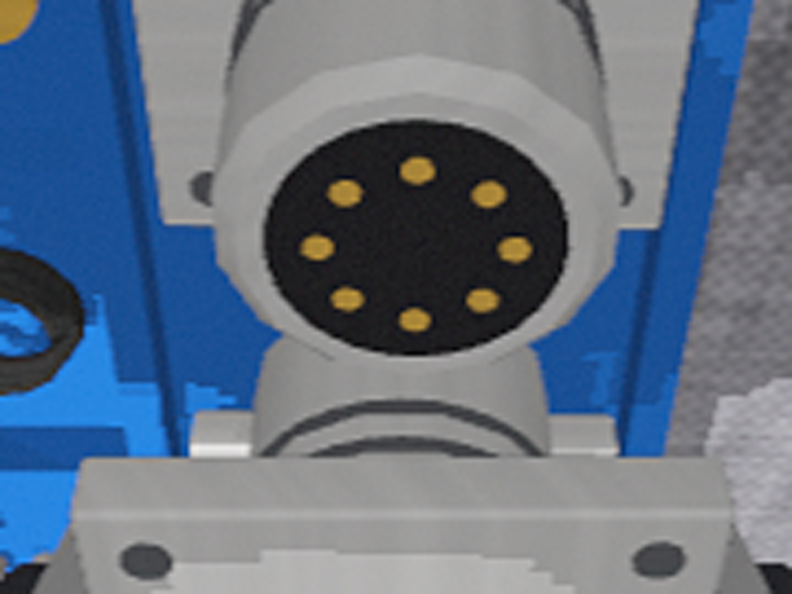

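```bash
python3 -m handwheel '[[[-0.03,0,-0.16],[0,0.02,0]],[[0,0,0],[0,0,0]]]'; python3 -m handwheel '[[[-0.02,0,-0.14],[0,0.02,0]],[[0,0,0],[0,0,0]]]'
python3 - <<'E'
from rel import *
c=read_camera('wrist'); 
s,R=pose(); crop(c,'w35.png',190,140,370,275,4.4)
print(s['tool_pos'],R, s['ft_force'])
fc=s['tool_pos']+R@[-17.8,-.2,0.2]; print('fc',fc,'axis',R@[.9,.44,0])
E
```

```text
clock: 26.1
tool_pos: [585.7, 29.9, 34.4]
eef_rot: [-90.6, 64.3, -87.3]
ft_force: [0.0, -0.4, -1.9]
gripper_width: 54.6
clock: 26.3
tool_pos: [585.2, 29.9, 30.6]
eef_rot: [-90.9, 64.3, -87.6]
ft_force: [-0.2, 0.4, -0.4]
gripper_width: 54.6
[585.52  29.9   30.95] [[ 0.02 -0.05  1.  ]
 [-0.43  0.9   0.06]
 [-0.9  -0.43 -0.01]] [ 0.75  0.32 -1.03]
fc [585.39  37.44  47.08] axis [-0.01  0.01 -1.  ]
```

View pics/w35.png

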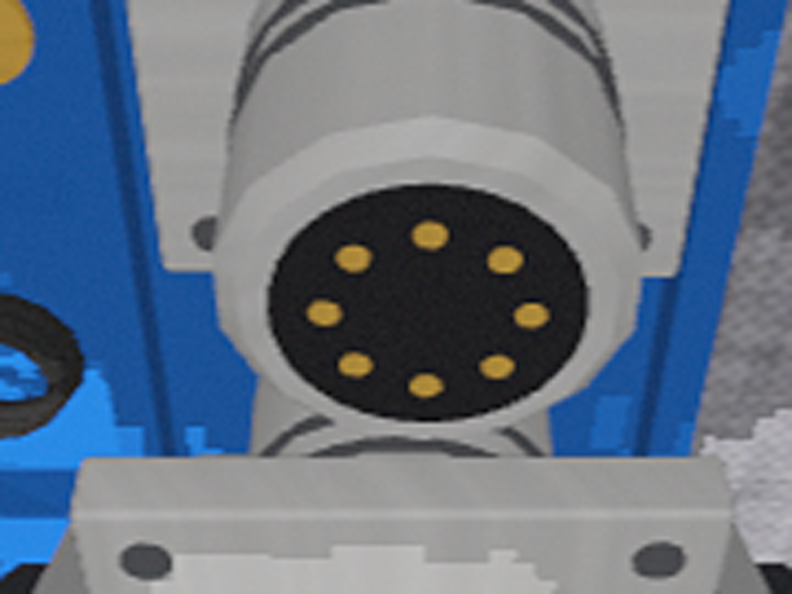

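```bash
python3 -m handwheel '[[[0.02,0,-0.12],[0,-0.05,0]],[[0,0,0],[0,0,0]]]'; python3 -m handwheel '[[[0,0,-0.08],[0,0,0]],[[0,0,0],[0,0,0]]]'
python3 - <<'E'
from rel import *
c=read_camera('wrist'); 
s,R=pose(); crop(c,'w36.png',190,140,370,275,4.4)
print(s['tool_pos'],R, s['ft_force'])
fc=s['tool_pos']+R@[-17.8,-.2,0.2]; print('fc',fc,'axis',R@[.9,.44,0])
E
```

```text
clock: 26.55
tool_pos: [586.1, 29.9, 27.7]
eef_rot: [-90.1, 64.3, -86.8]
ft_force: [-0.7, 0.4, -1.1]
gripper_width: 54.4
clock: 26.75
tool_pos: [586.2, 29.9, 25.6]
eef_rot: [-90.1, 64.3, -86.8]
ft_force: [-0.0, -0.6, 0.2]
gripper_width: 54.7
[586.37  29.94  25.79] [[ 0.02 -0.05  1.  ]
 [-0.43  0.9   0.06]
 [-0.9  -0.43 -0.  ]] [-0.58  0.2  -0.27]
fc [586.14  37.48  41.92] axis [-0.    0.01 -1.  ]
```

View pics/w36.png

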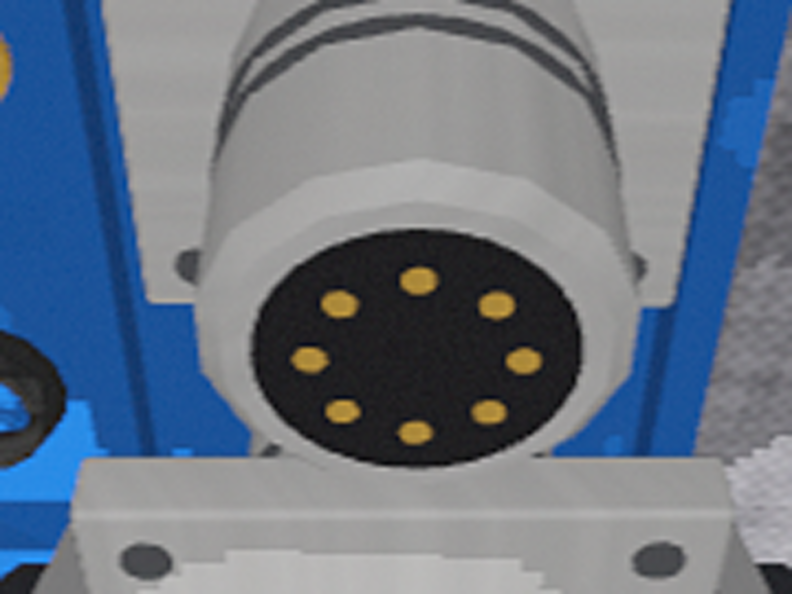

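```bash
python3 -m handwheel '[[[0,0,-0.07],[0,0,0]],[[0,0,-0.06],[0,0,0]]]'; python3 -m handwheel '[[[0,0,-0.06],[0,0,0]],[[0,0,-0.06],[0,0,0]]]'
```

```text
clock: 27.0
tool_pos: [586.9, 29.7, 24.7]
eef_rot: [-90.0, 64.2, -86.8]
ft_force: [-6.1, 2.2, 12.3]
gripper_width: 54.6
clock: 27.2
tool_pos: [587.6, 29.6, 24.8]
eef_rot: [-90.0, 64.1, -86.8]
ft_force: [-3.2, 1.0, 6.4]
gripper_width: 54.8
```

```bash
python3 -m handwheel '[[[0,0,0],[0,0,0]],[[0,0,0],[0,0,0]],[[0,0,0],[0,0,0]]]' 0.75
python3 - <<'E'
from rel import *
c=read_camera('wrist'); cv2.imwrite('pics/w37.png',c['img'])
s,R=pose(); print(s['tool_pos'],R, s['ft_force'],s['gripper_width'])
E
```

```text
clock: 27.5
tool_pos: [588.4, 29.8, 25.6]
eef_rot: [-89.7, 64.1, -86.5]
ft_force: [0.5, 0.6, -0.2]
gripper_width: 74.8
[588.41  29.75  25.59] [[ 0.03 -0.05  1.  ]
 [-0.44  0.9   0.06]
 [-0.9  -0.44  0.  ]] [0.75 0.27 0.58] 74.97194075483424
```

View pics/w37.png

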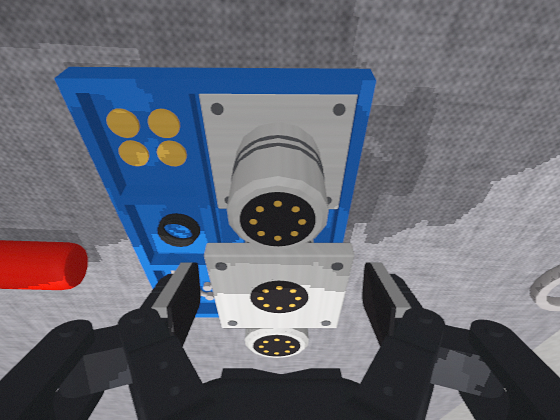

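```bash
python3 -m handwheel '[[[0,0.15,0.35],[0,0,0]],[[0,0.3,0.7],[0,0,0]],[[0,0.4,0.9],[0,0,0]],[[0,0.4,0.9],[0,0,0]],[[0,0.8,0.9],[0.8,0.04,0]],[[0,1,0.9],[0.8,0.04,0]],[[0,1,0.9],[0.8,0.04,0]],[[0,1,0.5],[0.8,0.04,0]],[[0,1,0],[0.8,0.04,0]],[[0,1,0],[0,0,0]],[[0,1,0],[0,0,0]],[[0,1,0],[0,0,0]],[[0,1,0],[0,0,0]],[[0,0,0],[0,0,0]]]'
python3 - <<'E'
from rel import *
c=read_camera('wrist'); cv2.imwrite('pics/w38.png',c['img'])
c=read_camera('top'); crop(c,'t38.png',250,165,350,240,8)
c=read_camera('scene'); crop(c,'s38.png',190,190,300,270,7)
s,R=pose(); print(s['tool_pos'],R[:,0], s['clock'])
E
```

```text
clock: 28.95
tool_pos: [586.7, 293.0, 192.6]
eef_rot: [-47.6, 89.1, -44.1]
ft_force: [-0.3, 0.1, -0.1]
gripper_width: 74.9
[587.01 290.09 192.14] [ 0.01 -0.01 -1.  ] 29.1
```

View pics/t38.png

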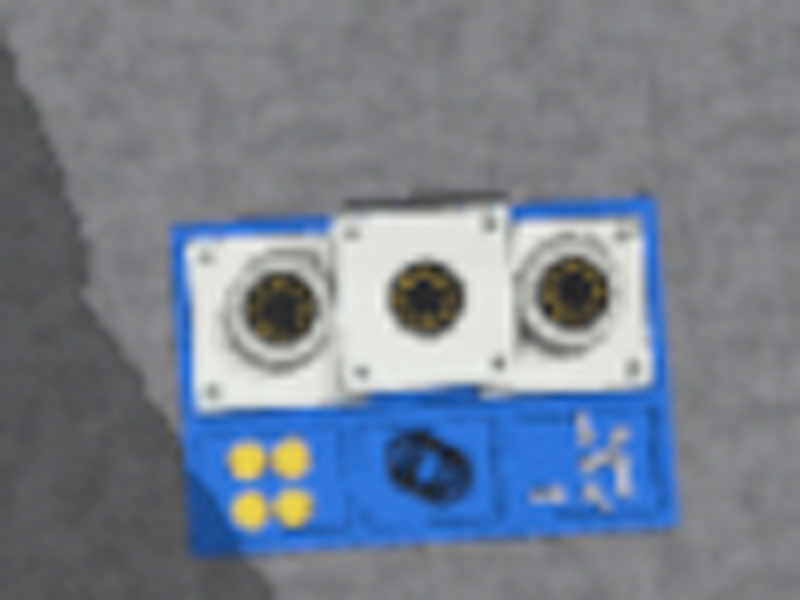

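View pics/s38.png

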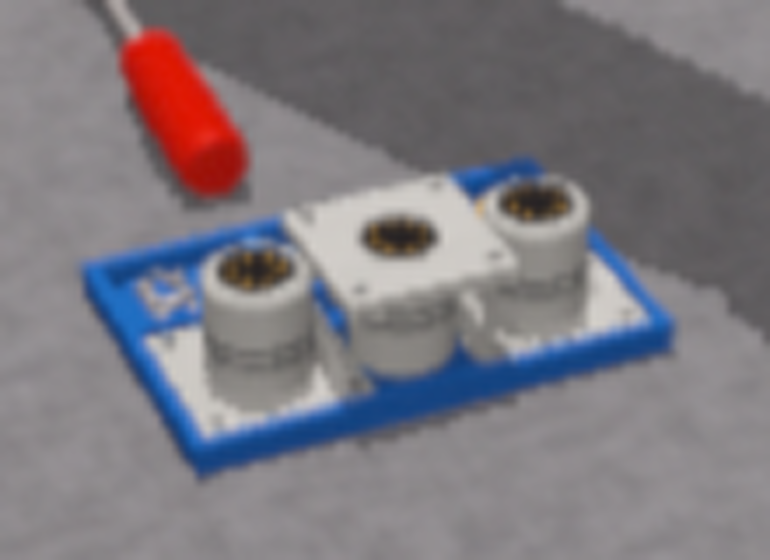

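View pics/w38.png

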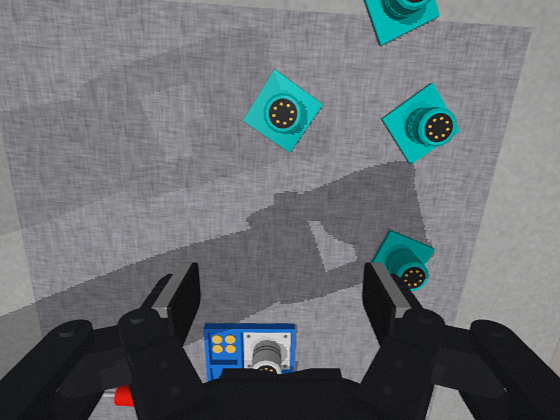

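```bash
python3 - <<'E'
from h import *
t=read_camera('top'); s=read_camera('scene')
def tri(p,q):
    P=[np.array(c['R']) for c in (t,s)]
    M=[np.array([[c['fx'],0,c['cx']],[0,c['fy'],c['cy']],[0,0,1]])@np.c_[c['R'],c['t']] for c in (t,s)]
    X=cv2.triangulatePoints(M[0],M[1],np.array(p,float),np.array(q,float)).ravel(); return X[:3]/X[3]
for n,a,b in [('b',(282,308),(537,200)),('c',(426,298),(400,237)),('a',(574,292),(254,269)),('c hole',(351,233),(437,185)),('c hole',(489,222),(306,216)),('c hole',(500,363),(360,290)),('c hole',(362,373),(495,257))]:
    print(n,tri((a[0]/8+250,a[1]/8+165),(b[0]/7+190,b[1]/7+190)))
t0=cv2.imread('pics/top0.png').astype(int);d=abs(t['img'].astype(int)-t0).max(2)
for n,(x0,y0,x1,y1) in dict(jar=(402,158,428,182),ring=(306,122,328,144)).items(): print(n,d[y0:y1,x0:x1].mean(),d[y0:y1,x0:x1].max())
for im in (t0,t['img'].astype(int)):
  m=(im[...,2]>150)&(im[...,1]<60); m[:240]=0;m[290:]=0; print('driver',np.argwhere(m[:,290:340]).mean(0))
E
```

```text
b [582.46  84.89  46.06]
c [584.96  38.85  44.91]
a [586.09  -8.19  45.46]
c hole [599.88  54.8   68.94]
c hole [602.94  12.08  69.64]
c hole [569.65  21.9   20.22]
c hole [567.68  67.29  20.07]
jar 8.554487179487179 16
ring 12.40495867768595 18
driver [259.96  23.54]
driver [259.85  23.43]
```

```bash
python3 - <<'E'
from h import *
t=read_camera('top'); s=read_camera('scene')
M=[np.array([[c['fx'],0,c['cx']],[0,c['fy'],c['cy']],[0,0,1]])@np.c_[c['R'],c['t']] for c in (t,s)]
for a,b in [((351,233),(495,257)),((489,222),(360,290)),((500,363),(306,216)),((362,373),(437,185))]:
    X=cv2.triangulatePoints(M[0],M[1],np.array([a[0]/8+250,a[1]/8+165]),np.array([b[0]/7+190,b[1]/7+190])).ravel(); print(X[:3]/X[3])
from cell import state; print(state()['clock'])
E
```

```text
[605.95  62.08  44.79]
[608.66  17.97  45.46]
[563.89  15.77  45.43]
[561.48  59.69  45.14]
29.3
```

All four corner holes of the middle fitting are level at 45 ± 0.4 mm, which is the height expected if it is on the floor. The three centres are spaced 46–47 mm apart, against 46.5 expected. I'm handing it in.

```bash
python3 -c "
from cell import job_done; print(job_done())"
```

```text
the job is handed in; nothing more can be done
None
```

The three white fittings are packed in the long bay and the job is handed in, at about 29 s of the 70 s allowed. fit_b is flange-down against the +y end and fit_a flange-down against the -y end. I pushed each one lightly until it touched its end wall. fit_c went in last, upside down between them, lowered until it touched the floor and then released.

**Last checks:**
- **Seating:** Measured from the top and scene cameras, the fittings' tops are at 45–46 mm, against 45 mm expected. The middle flange's four holes are at 44.8–45.5 mm, so it sits level. The centres are 46–47 mm apart, against 46.5 mm expected.
- **Other objects:** The screwdriver shifted by no more than about 0.1 pixel in the top camera. The jar and ring patches show only small brightness changes and no shift.
- **Forces:** The largest reading I saw was about 28 N, while pressing fit_b onto the floor.

**Checks that disagreed:** Late wrist-camera measurements of the gap between the two end fittings gave 32 mm instead of 37 mm. They also suggested fit_c was up to 1.5 mm off and tilted about 2°. A depth check from the flange widths gave about 38 mm, so I relied on the tool pose. fit_c then went in without touching its neighbours.

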